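# Empty the scoop through the waste bin's flap

## Robot

A 7-joint arm with a two-finger parallel gripper is mounted at the origin on a cart in front of the work surface, level with it; the furniture and walls round the work are solid. World frame = base frame: x ahead of the robot, y to its left, z up, the work surface at z = 0. Lengths are in m, angles in rad, forces in N, time in s.
With the tool pointing down it reaches from about 0.35 to 0.9 m from the base axis. Payload 8.1 kg.
Tool frame: the origin (TCP) lies on the centre line of the jaws, within the pads' length; the fingertips stand arm.tip_extent ahead of it and the grasp point (between the pads) lies 3 mm ahead of it (arm.tip_extent is the distance from the TCP to the fingertips, in m); y points along the fingers, z is the direction in which the jaws open and shut, and the axes are right-handed (so a half turn about y gives the same grasp; the last joint's range is limited). The gripper opens to 92 mm and grips with 3 to 60 N. Pads are 19 mm wide; open, the fingers measure 130 mm over their backs; the gripper's body (75 mm by 190 mm) begins 47 mm behind the grasp point.
Start: joints at [-1.416, 0.434, 0.025, 1.573, -0.012, 1.134, -0.075], TCP at [0.159, 0.604, 0.249] pointing down, gripper open.
Joint ranges: [-2.62, 2.62], [-0.44, 2.09], [-1.27, 1.32], [0.08, 2.57], [-1.32, 4.46], [0.12, 2], [-2.74, 2.74]. Speed limits (rad/s): [2.22, 2.22, 3.01, 3.01, 3.14, 3.14, 3.14].

## Interface

Orientations are given as a rotation vector (axis times angle).
In Python, from cell import observe, get_image, sign_off, boxes_of, place_of, arm gives the robot as it stands.
- The arm moves only by the tool arm_command, never from a script. Its argument "plan" is a list of rows, each a list of 2 entries, a list of its own where there are three numbers: the shift along the tool's x, y, z in m, then the turn, a rotation vector about the tool's x, y, z in degrees. In form: [[[tx, ty, tz], [ax, ay, az]], ...]. A call has 1 to 5 rows; each row is the pose to reach, as a shift and turn from the pose commanded when the call began, along the tool's axes at that moment; what a row does not reach only later rows make up. A row lasts 1/10 s, in which the tool goes at most 50 mm and 8.59 degrees, less where a joint would pass 70% of its speed; a pose out of reach is approached as far as the arm can. A call with a gripper value outside its range is refused whole. "fingers" is the closure, from -1 (fully open) to 1 (shut), set as the call begins (left out, the last holds). The fingers move at their own pace and stop on an object; "squeeze" is the grip in N (left out, the last holds). Time passes only in rows, so rows that repeat a pose let the fingers close. It gives the time, the measured TCP pose, the force and the opening at its end, in the units of the state.
- observe(): the state, without advancing time (a new reading comes with each control period).
- get_image(name): name is "scene" or "side" or "wrist"; returns a dict with "color" (420x560x3 uint8, red, green, blue), "camera_matrix" (3x3 intrinsics, pixels), "distortion" ([k1, k2, p1, p2, k3] as OpenCV has them; the pictures are not rectified), "world_to_cam" (4x4, takes a point from world to camera coordinates); the wrist camera has in their place "mount" (4x4, takes a point from camera to tool coordinates, whose origin is the TCP and whose axes are the tool frame's). Camera axes: x right, y up, looking along -z (the intrinsics and any distortion apply to the point x, -y, -z); pixel columns grow to the right and rows downward; lengths in m; the calibration is good to about 2 mm. A picture is of the moment at which its call begins: read the wrist's pose just before it. There is no depth.
- sign_off(): hands the job in, once; it reports no verdict.
Trained networks look in a picture, given as the dict that the camera call returned (one of the last four; its "shot" number tells which), for a name from the list of things; names that differ only in an ending like _2 or _b are one class to them, and where a whole thing is asked for, a point or a joint stands for the part that bears it (a point fixed in the world has none). Each returns a list of dicts, best first, with "confidence" (0 to 1); they miss things now and then, are a little off and sometimes report something else, mostly with a low value. They report only what shows in the picture. A call takes as long as a camera call. They do not tell look-alikes from the thing itself.
- boxes_of(picture, thing): "point" ([column, row] in pixels, amid what is visible of it).
- place_of(picture, thing): "point" ([column, row] in pixels: a listed point, or the origin of a listed thing).
The state is a dict: "clock": time; "joints": joint angles; "dq": joint speeds; "joint_efforts": joint torques, N m; "position": TCP position; "ee_rot": TCP orientation; "force": force on the tool from outside, world axes, zero at the start; "ft_torque": the same for the moment, N m; "width": opening from 0.0 (shut) to 1.0 (fully open).
Only numpy, scipy, OpenCV 4.12 (cv2) and the standard library are available. Lean on these libraries where they do the work, as an engineer would, in place of code of your own. Each camera call takes 0.05 s, during which the arm holds its last target.

## Task

Two empty dropper bottles are for the waste bin: one lies in the scoop, the other stands on the table. Move the marker that lies across the scoop into the pen tray and put the standing bottle into the scoop; then lift the scoop by its handle, push the bin's one-way flap in with the scoop's front rim (not with the fingers) and tip both bottles through into the bin. Last, stand the emptied scoop upright on the bare table, the flap fallen shut; leave everything else where it is.

Things in the scene. Friction and masses are not known exactly. Their poses are not given: they have to be found in the camera images.
- scoop: Loose steel hand scoop, black bar handle, 200 g. Origin: centre of the pan's underside; +x out of its open mouth, z up. Pan x -60 to 60, 86 wide, walls and floor 3 thick; back wall 45 high, side rims level, 45 high; across the mouth only a floor lip turned up 6 high at x 63. Handle: level bar x -60 to -155, 16 wide (y), z 40 to 60.
- scoop_grip (a point): Point on the handle's centre line at (-110, 0, 50) mm in the scoop's frame: the place to grip it, across its 16 mm width. Axes as the scoop's.
- scoop_lip (a point): Middle of the scoop's front lip, at (63, 0, 6) mm in the scoop's frame.
- dropper_a: Empty white dropper bottle with a pointed black cap, 21 diameter, 66 long, 16 g, lying loose in the scoop, along it, in its left half (y +10 to +24). Origin: centre of its bottom; z along it to the tip of the cap.
- dropper_b: A second one like it, standing upright on the table. Its body is 21 across up to 43 high; the cap narrows above that. It may stand or lie in the scoop; standing, it topples out of the open mouth if the scoop is tipped early.
- marker: Felt marker, white with a blue cap, 140 long (along its y), 14 wide, 12 g, bridging the two side rims of the scoop, about 48 to 60 mm above the table. Origin: middle of its length, on its underside (its axis is 7 above); its middle is free between the rims, above the bottle.
- tray: Low open grey pen tray, fixed to the table. Origin: centre of its underside; outside 64 (x) by 176 (y) by 20 high, walls 3.
- tray_in (a point): Centre of the tray's inner floor, 3 above the table; x and y along the tray's 58 and 170 inner sizes.
- bin: Grey sheet-metal waste bin, fixed. Origin: centre of its underside. 160 deep (x), 156 wide (y), 199 high, walls 4. Its front faces -x: upright to a sill 125 high at x -80, then sloping back at 45 degrees to the top edge at x -6, 199 high; the slope carries the port. Flat top from there to x +80. A plate inside slopes from the front wall to the floor.
- port (a point): Centre of the port in the 45-degree slope, at (-43, 0, 162) mm in the bin's frame (axes as the bin's). The clear opening is 116 wide (y) and about 100 along the slope.
- flap: Bare metal flap, 110 wide, 95 long, closing the port from within. Origin on its hinge along the port's upper edge, at (-6, 0, 197) mm in the bin's frame. Frame parallel to the bin's when shut; pushed inward it turns about the hinge up to 1.4 rad against a light spring (under 2 N at its lower edge), which shuts it again; it cannot open outward.
- flap_edge (a point): Middle of the flap's free lower edge (just inside the sill when shut).
- steel_cup: Bystander: empty steel cup, 65 diameter, 66 high; origin under its centre.
- bottle_15: Bystander: amber bottle with red screw cap, 68 diameter, 118 high; origin under its centre.
- bottle_6: Bystander: amber bottle with orange screw cap, 68 diameter, 118 high; origin under its centre.
- cap_gold: Bystander: loose gold screw cap, 47 diameter, 19 high; origin under its centre.
There are look-alikes about, which are no part of the job. Leave any blue or yellow look-alike of the dropper_b alone.

How it is judged:
By the outcome, as a careful person would: the job done as asked, in the order asked, and still so for the second after the job is handed in, with the robot touching nothing.
It also fails if it takes over 67 s, if anything falls off the work surface, if the arm or the gripper's body presses on something with over 40 N, if the wrist force passes 120 N, or if a joint passes its speed limit or range.

## Working session

There is one attempt and no reset: what is moved stays moved. The work goes in short steps, Python scripts to look and compute and a tool call to move; the robot and the scene stay as the last step left them, time stands still between calls to the robot, and variables do not carry over. Pictures are saved under pics/ and viewed, and the job is handed in when it is done.

Besides the shell and the picture viewer there is one more tool, called after "Call:" by a JSON object that holds its "api" and its "payload". arm_command: Moves the arm, as the interface text tells. Its arguments: {"type":"object","properties":{"plan":{"type":"array","items":{"type":"array"}},"fingers":{"type":"number"},"squeeze":{"type":"number"}},"required":["plan"]}

```bash
ls; mkdir -p pics; python3 - <<'E'
from cell import observe,get_image,arm
import cv2
s=observe();print(s);print([a for a in dir(arm) if a[0]!='_'],arm.tip_extent)
for n in("scene","side","wrist"):
    im=get_image(n);cv2.imwrite(f"pics/{n}0.png",im["color"][:,:,::-1]);print(n,{k:v for k,v in im.items() if k!="color"})
E
```

```text
pics
{'clock': 0.0, 'joints': array([-1.41558781,  0.43517962,  0.02500056,  1.57409062, -0.01159694,
        1.13398652, -0.07511401]), 'dq': array([-6.02841557e-04, -3.79135721e-05, -4.16105531e-04,  2.61556769e-04,
        7.29294030e-04,  2.27220129e-04, -2.76582388e-04]), 'joint_efforts': array([-9.94705510e-05, -6.67853880e+01,  9.85044390e-01, -3.14459217e+01,
       -6.04538270e-02,  4.28435532e-02,  1.57441827e-04]), 'position': array([0.1592999 , 0.60387317, 0.24797471]), 'ee_rot': array([-1.5628174 ,  0.20254184, -0.20247307]), 'force': array([0.63689148, 0.52883871, 1.0422551 ]), 'ft_torque': array([0.00360432, 0.02412471, 0.04582153]), 'width': 0.9984740760653138}
['PlanningError', 'tip_extent'] 0.022
scene {'camera_matrix': array([[432.0396653 ,   0.        , 278.07292693],
       [  0.        , 432.0396653 , 209.24950639],
       [  0.        ,   0.        ,   1.        ]]), 'distortion': array([-0.04557287,  0.        ,  0.        ,  0.        ,  0.        ]), 'world_to_cam': array([[ 0.86168168, -0.50722932, -0.0149363 , -0.36632571],
       [ 0.29339774,  0.47397704
[... 626 characters left out ...]
],
       [ 0.        ,  0.        ,  0.        ,  1.        ]]), 'shot': 2}
wrist {'camera_matrix': array([[313.30382198,   0.        , 276.33279006],
       [  0.        , 313.30382198, 205.93738941],
       [  0.        ,   0.        ,   1.        ]]), 'distortion': array([0.01408738, 0.        , 0.        , 0.        , 0.        ]), 'mount': array([[-1.45670777e-04, -9.60930338e-01, -2.76790288e-01,
        -7.64602031e-02],
       [ 1.20569007e-03,  2.76789921e-01, -9.60929699e-01,
        -1.36829918e-01],
       [ 9.99999263e-01, -4.73702677e-04,  1.11826396e-03,
         6.39462357e-04],
       [ 0.00000000e+00,  0.00000000e+00,  0.00000000e+00,
         1.00000000e+00]]), 'shot': 3}
```

View pics/scene0.png

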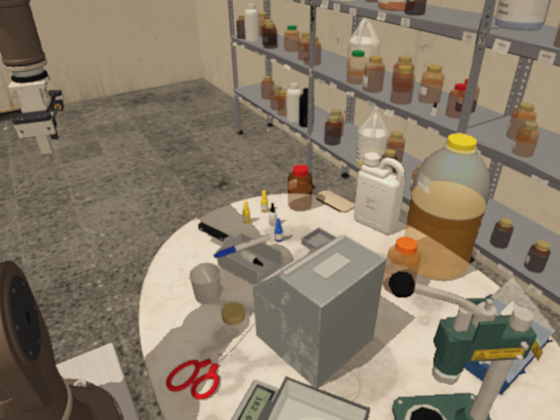

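View pics/side0.png

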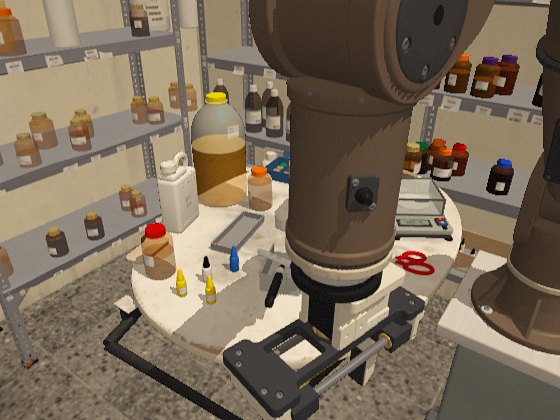

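View pics/wrist0.png

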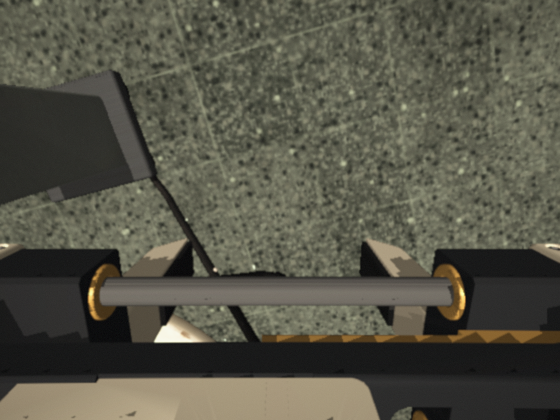

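```bash
cat > h.py <<'E'
import numpy as np, cv2
from scipy.spatial.transform import Rotation as R
from scipy.optimize import least_squares
from cell import observe,get_image,boxes_of,place_of,arm
def tool(s):
    T=np.eye(4);T[:3,:3]=R.from_rotvec(s["ee_rot"]).as_matrix();T[:3,3]=s["position"];return T
def grab(n,save=None):
    s=observe();im=get_image(n)
    if n=="wrist":
        im["w2c"]=np.linalg.inv(tool(s)@im["mount"])
    else: im["w2c"]=im["world_to_cam"]
    if save: cv2.imwrite(f"pics/{save}.png",im["color"][:,:,::-1])
    return im
F=np.diag([1,-1,-1.])
def proj(im,P):
    P=np.atleast_2d(P);W=im["w2c"];Rm=F@W[:3,:3];t=F@W[:3,3]
    return cv2.projectPoints(P.astype(float),cv2.Rodrigues(Rm)[0],t,im["camera_matrix"],im["distortion"])[0][:,0]
def ray(im,px):
    u=cv2.undistortPoints(np.array([[px]],float),im["camera_matrix"],im["distortion"])[0,0]
    W=im["w2c"];Rm=W[:3,:3]
    o=-Rm.T@W[:3,3];d=Rm.T@np.array([u[0],-u[1],-1]);return o,d/np.linalg.norm(d)
def onz(im,px,z):
    o,d=ray(im,px);return o+d*(z-o[2])/d[2]
def tri(obs):
    A=np.zeros((3,3));b=np.zeros(3)
    for im,px in obs:
        o,d=ray(im,px);M=np.eye(3)-np.outer(d,d);A+=M;b+=M@o
    P=np.linalg.solve(A,b)
    return P,[np.linalg.norm(proj(im,P)[0]-px) for im,px in obs]
E
python3 - <<'E'
from h import *
np.set_printoptions(precision=3,suppress=True)
for n in("scene","side"):
    im=grab(n)
    for t in["scoop","scoop_grip","scoop_lip","dropper_a","dropper_b","marker","tray","tray_in","bin","port","flap","flap_edge","steel_cup","bottle_15","bottle_6","cap_gold"]:
        r=place_of(im,t)[:5]
        print(n,t,[(np.round(q["point"]),round(q["confidence"],2),onz(im,q["point"],0)[:2]) for q in r])
E
```

```text
scene scoop [(array([247., 266.]), 0.6, array([0.471, 0.217]))]
scene scoop_grip [(array([210., 231.]), 0.93, array([0.449, 0.384])), (array([337., 253.]), 0.69, array([0.673, 0.144]))]
scene scoop_lip [(array([269., 278.]), 0.68, array([0.494, 0.156])), (array([207., 294.]), 0.68, array([0.355, 0.179]))]
scene dropper_a [(array([268., 214.]), 0.68, array([0.613, 0.375])), (array([246., 221.]), 0.65, array([0.547, 0.376])), (array([278., 240.]), 0.64, array([0.579, 0.263])), (array([240., 256.]), 0.46, array([0.471, 0.258])), (array([271., 221.]), 0.44, array([0.603, 0.341]))]
scene dropper_b [(array([268., 214.]), 0.68, array([0.613, 0.375])), (array([246., 221.]), 0.65, array([0.547, 0.376])), (array([278., 240.]), 0.64, array([0.579, 0.263])), (array([240., 256.]), 0.46, array([0.471, 0.258])), (array([271., 221.]), 0.44, array([0.603, 0.341]))]
scene marker [(array([239., 250.]), 0.67, array([0.479, 0.277])), (array([235., 314.]), 0.21, array([0.381, 0.098]))]
scene tray [(array([335., 255.]), 0.75, array([0.665, 0.14 ]))]
scene tray_in [(array([337., 251.]), 0.78, array([0.677, 
[... 1481 characters left out ...]
8, array([0.615, 0.398]))]
side marker [(array([285., 266.]), 0.6, array([0.496, 0.183]))]
side tray [(array([239., 233.]), 0.91, array([0.674, 0.138])), (array([286., 278.]), 0.47, array([0.469, 0.219]))]
side tray_in [(array([239., 236.]), 0.76, array([0.667, 0.147]))]
side bin []
side port [(array([240., 236.]), 0.66, array([0.665, 0.144]))]
side flap []
side flap_edge []
side steel_cup [(array([286., 276.]), 0.5, array([0.472, 0.213]))]
side bottle_15 [(array([160., 269.]), 0.8, array([0.72 , 0.363])), (array([260., 207.]), 0.7, array([ 0.716, -0.009]))]
side bottle_6 [(array([160., 269.]), 0.8, array([0.72 , 0.363])), (array([260., 207.]), 0.7, array([ 0.716, -0.009]))]
side cap_gold []
```

```bash
python3 - <<'E'
import cv2
a=cv2.imread("pics/scene0.png");cv2.imwrite("pics/scene0c.png",cv2.resize(a[170:350,170:400],None,fx=3.4,fy=3.3,interpolation=3)[:600,:800])
a=cv2.imread("pics/side0.png");cv2.imwrite("pics/side0c.png",cv2.resize(a[160:340,120:330],None,fx=3.3,fy=3.3,interpolation=3))
E
```

```text
(no output)
```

View pics/scene0c.png

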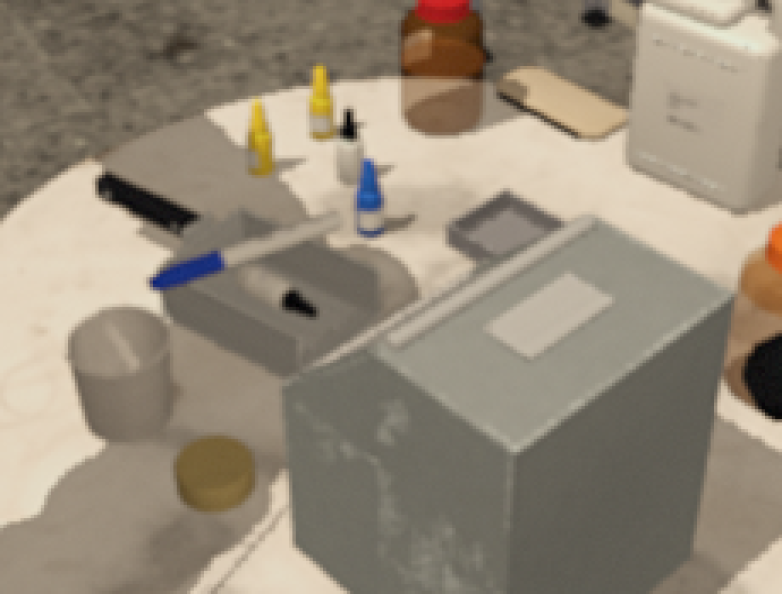

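View pics/side0c.png

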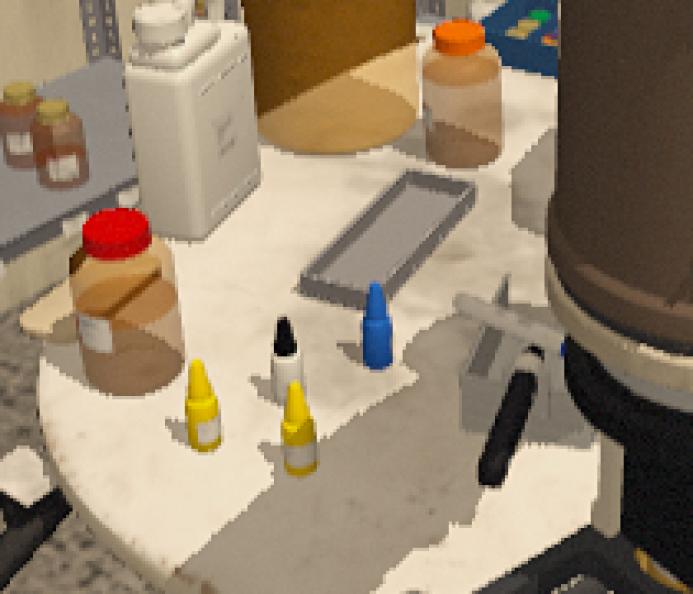

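```bash
python3 - <<'E'
from h import *
np.set_printoptions(precision=3,suppress=True)
s=observe();T=tool(s);print(s["clock"],T)
im=grab("scene");sd=grab("side")
for n,a,b in[("grip",(210,231),(274,288)),("cap white",None,None)]:
    if a: print(n,tri([(im,a),(sd,b)]))
# dropper_b bottom/tip from crops
f=lambda x,y:(170+x/3.4,170+y/3.3)
g=lambda x,y:(120+x/3.3,160+y/3.3)
print("b tip",tri([(im,f(349,112)),(sd,g(283,320))]))
print("b body",tri([(im,f(350,165)),(sd,g(287,385))]))
print("blue tip",tri([(im,f(368,162)),(sd,g(376,286))]))
print("handle end",tri([(im,f(105,183)),(sd,g(492,478))]))
print("marker white end",tri([(im,f(335,222)),(sd,g(458,300))]))
print("tray_in",tri([(im,(337,251)),(sd,(239,236))]))
print("bin top left-front",onz(im,f(385,345),.199),onz(im,f(590,222),.199),onz(im,f(515,450),.199),onz(im,f(730,298),.199))
print("sill corner",onz(im,f(287,385),.125),"bottom",onz(im,f(295,545),0))
E
```

```text
1.85 [[ 0.967  0.     0.255  0.159]
 [-0.255 -0.     0.967  0.604]
 [ 0.    -1.    -0.     0.249]
 [ 0.     0.     0.     1.   ]]
grip (array([0.428, 0.317, 0.055]), [np.float64(1.138813027973551), np.float64(1.3572455470048321)])
b tip (array([0.604, 0.327, 0.063]), [np.float64(0.3403124023072534), np.float64(0.40088218158131794)])
b body (array([0.604, 0.329, 0.012]), [np.float64(0.1023932517063779), np.float64(0.12086846627389605)])
blue tip (array([0.581, 0.262, 0.063]), [np.float64(0.14052215521434186), np.float64(0.1513055468674217)])
handle end (array([0.417, 0.354, 0.048]), [np.float64(0.703216296550088), np.float64(0.8907925336702248)])
marker white end (array([0.536, 0.228, 0.05 ]), [np.float64(0.8344170055669328), np.float64(0.8606117788619864)])
tray_in (array([0.67 , 0.146, 0.002]), [np.float64(1.956392152193915), np.float64(1.7989200064018354)])
bin top left-front [ 0.415 -0.039  0.199] [ 0.553 -0.013  0.199] [ 0.427 -0.125  0.199] [ 0.573 -0.096  0.199]
sill corner [0.397 0.03  0.125] bottom [0.394 0.028 0.   ]
```

Call:
{"api": "arm_command", "payload": {"plan": [[[0.18,-0.035,-0.092],[0,26,0]],[[0.18,-0.035,-0.092],[0,26,0]],[[0.36,-0.07,-0.185],[0,52,0]],[[0.36,-0.07,-0.185],[0,52,0]],[[0.36,-0.07,-0.185],[0,52,0]]]}}

```text
clock: 2.45
position: [0.3438, 0.4382, 0.2919]
ee_rot: [-1.422, 0.79, -0.79]
force: [0.6, 1.0, -0.1]
width: 1.003
```

```bash
cat >> h.py <<'E'
def Rd(x,down=(0,0,-1)):
    "tool rot: x approx dir, y=pointing dir"
    y=np.array(down,float);y/=np.linalg.norm(y);x=np.array(x,float);x-=y*(x@y);x/=np.linalg.norm(x)
    return np.stack([x,y,np.cross(x,y)],1)
def go(p,Rm,T=None):
    T=tool(observe()) if T is None else T
    d=T[:3,:3].T@(np.array(p)-T[:3,3]);r=R.from_matrix(T[:3,:3].T@Rm).as_rotvec(degrees=True)
    print("shift",np.round(d,4),"turn",np.round(r,1),"n",np.linalg.norm(d),np.linalg.norm(r))
E
python3 - <<'E'
from h import *
go((.46,.33,.32),Rd((.39,-.92,0)))
E
```

```text
shift [ 0.1532 -0.0281  0.0415] turn [-0.   8.9 -0. ] n 0.16122005130553063 8.931648212417747
```

Call:
{"api": "arm_command", "payload": {"plan": [[[0.153,-0.028,0.041],[0,9,0]],[[0.153,-0.028,0.041],[0,9,0]],[[0.153,-0.028,0.041],[0,9,0]],[[0.153,-0.028,0.041],[0,9,0]],[[0.153,-0.028,0.041],[0,9,0]]]}}

```text
clock: 2.95
position: [0.4608, 0.3302, 0.3199]
ee_rot: [-1.372, 0.908, -0.91]
force: [-0.3, 0.2, 0.7]
width: 0.998
```

```bash
python3 - <<'E'
from h import *
np.set_printoptions(precision=3,suppress=True)
s=observe();print(s["clock"],s["position"],s["joints"],s["dq"])
im=grab("wrist","w1")
for t in["scoop","scoop_grip","scoop_lip","dropper_b","marker","tray_in","bin","port","flap_edge"]:
    r=place_of(im,t)[:5]
    print(t,[(np.round(q["point"]),round(q["confidence"],2)) for q in r])
E
```

```text
2.95 [0.461 0.33  0.32 ] [-0.988  0.29   0.36   1.633 -0.106  1.237 -0.206] [-0.049  0.005 -0.061  0.018 -0.016 -0.004 -0.033]
scoop [(array([254., 238.]), 0.97)]
scoop_grip [(array([254., 173.]), 0.63), (array([256., 238.]), 0.58)]
scoop_lip [(array([257., 275.]), 0.79), (array([264., 222.]), 0.71)]
dropper_b [(array([343., 163.]), 0.81), (array([264., 222.]), 0.76), (array([363., 206.]), 0.6), (array([331., 235.]), 0.57), (array([390., 169.]), 0.54)]
marker [(array([255., 240.]), 0.91)]
tray_in [(array([351., 318.]), 0.62)]
bin []
port []
flap_edge []
```

View pics/w1.png

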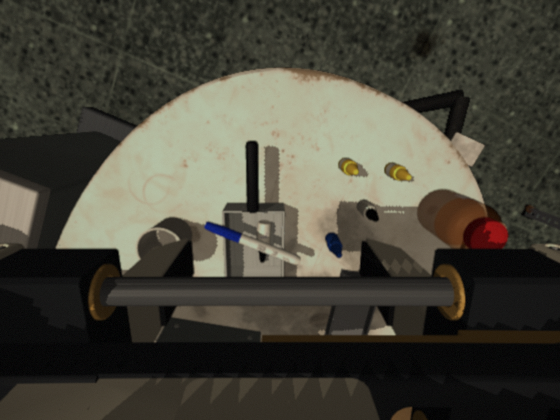

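```bash
python3 - <<'E'
from h import *
np.set_printoptions(precision=3,suppress=True)
sd=grab("side","sd2");a=cv2.imread("pics/w1.png")
cv2.imwrite("pics/w1c.png",cv2.resize(a[130:300,180:400],None,fx=3.5,fy=3.5,interpolation=3))
for t in["scoop","scoop_grip","scoop_lip","marker","tray_in","bin","port","flap_edge"]:
    r=place_of(sd,t)[:3]
    print(t,[(np.round(q["point"]),round(q["confidence"],2)) for q in r])
E
```

```text
scoop [(array([288., 279.]), 0.76)]
scoop_grip [(array([274., 288.]), 0.85)]
scoop_lip [(array([291., 258.]), 0.96)]
marker [(array([286., 265.]), 0.81), (array([162., 269.]), 0.55)]
tray_in [(array([238., 234.]), 0.55)]
bin [(array([333., 226.]), 0.86), (array([331., 199.]), 0.15)]
port [(array([331., 182.]), 0.78)]
flap_edge [(array([332., 198.]), 0.59)]
```

View pics/sd2.png

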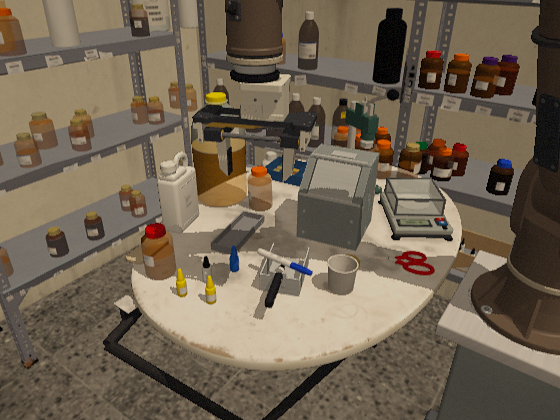

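View pics/w1c.png

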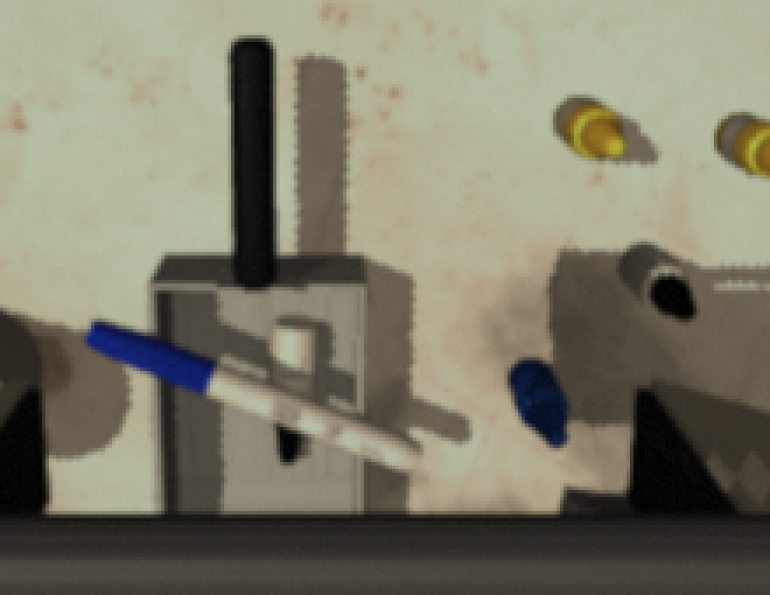

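```bash
python3 - <<'E'
from h import *
np.set_printoptions(precision=3,suppress=True)
im=grab("wrist");sd=grab("side");sc=grab("scene","sc2")
f=lambda x,y:(180+x/3.5,130+y/3.5)
e1=onz(im,f(95,333),.055);e2=onz(im,f(418,457),.055);m=(e1+e2)/2;print("marker",e1,e2,m,np.linalg.norm(e1-e2),np.degrees(np.arctan2(*(e2-e1)[1::-1])))
print("tri marker mid",tri([(im,proj(im,m)[0]),(sd,(286,265))]))
print(" proj in side",proj(sd,[e1,e2,m]), "scene",proj(sc,[e1,e2,m]))
h0=onz(im,f(252,40),.060);h1=onz(im,f(255,275),.060);print("handle",h0,h1,np.degrees(np.arctan2(*(h1-h0)[1::-1])))
r0=onz(im,f(153,287),.045);r1=onz(im,f(366,287),.045);r2=onz(im,f(366,510),.045);print("rim",r0,r1,np.linalg.norm(r0-r1),np.degrees(np.arctan2(*(r1-r0)[1::-1])),np.degrees(np.arctan2(*(r2-r1)[1::-1])))
print("b",tri([(im,f(680,310)),(sd,(206,258))]))
print("bbase",onz(im,f(640,262),0.0))
print("port",tri([(sc,(297,262)),(sd,(331,182))]))
print("bin",tri([(sc,(312,335)),(sd,(333,226))]))
def crop(n,a,x0,x1,y0,y1,k): cv2.imwrite(f"pics/{n}.png",cv2.resize(a["color"][y0:y1,x0:x1,::-1],None,fx=k,fy=k,interpolation=3))
crop("sd2c",sd,190,400,140,320,3.3)
crop("sc2c",sc,170,400,170,350,3.3)
E
```

```text
marker [0.398 0.233 0.055] [0.535 0.235 0.055] [0.466 0.234 0.055] 0.13674629883481326 0.6036124722955232
tri marker mid (array([0.466, 0.227, 0.043]), [np.float64(1.4751276842912822), np.float64(0.9598962643476447)])
 proj in side [[310.477 273.499]
 [257.949 251.358]
 [283.273 262.032]] scene [[212.952 253.765]
 [267.107 233.667]
 [240.805 243.432]]
handle [0.412 0.361 0.06 ] [0.446 0.281 0.06 ] -67.24469257587528
rim [0.412 0.256 0.045] [0.488 0.289 0.045] 0.08356605567084191 23.251410560046487 -66.33095184579442
b (array([0.597, 0.334, 0.067]), [np.float64(0.41184535620025003), np.float64(0.2436197396534658)])
bbase [0.599 0.334 0.   ]
port (array([0.479, 0.017, 0.157]), [np.float64(1.2098648656792879), np.float64(0.8932031942721533)])
bin (array([ 0.486, -0.029,  0.006]), [np.float64(1.9741928022332877), np.float64(1.4158667804328682)])
```

View pics/sd2c.png

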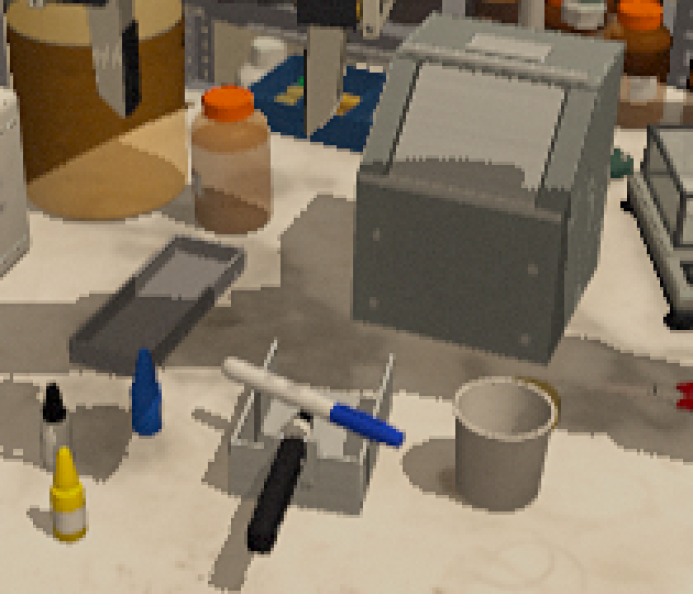

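```bash
python3 - <<'E'
from h import *
np.set_printoptions(precision=3,suppress=True)
sd=grab("side")
g=lambda x,y:(190+x/3.3,140+y/3.3)
c=np.array([onz(sd,g(*p),.02) for p in[(70,343),(180,236),(246,256),(139,365)]]);print(c,c.mean(0))
for i in range(4): d=c[(i+1)%4]-c[i];print(np.linalg.norm(d),np.degrees(np.arctan2(d[1],d[0])))
go((.466,.234,.13),Rd((1,0,0)))
go((.466,.234,.052),Rd((1,0,0)))
# bin points
for n,p,z in[("sillL",(357,180),.125),("sillR",(565,213),.125),("topL",(430,15),.199),("botL",(353,320),0),("botR",(548,362),0),("topR",(625,42),.199),("frontedge L",(412,62),.199),("fe R",(580,92),.199)]: print(n,onz(sd,g(*p),z))
E
```

```text
[[0.676 0.238 0.02 ]
 [0.713 0.067 0.02 ]
 [0.649 0.06  0.02 ]
 [0.617 0.229 0.02 ]] [0.664 0.148 0.02 ]
0.17460496502890208 -78.0195101673371
0.0640612838461058 -174.16882527828773
0.1716638589267899 100.6408412950817
0.059804946822377816 8.266225188453177
shift [ 0.093  0.189 -0.032] turn [ -0.  -66.7   0. ] n 0.2133929152674036 66.74882249580668
shift [ 0.093  0.267 -0.032] turn [ -0.  -66.7   0. ] n 0.28488278939358747 66.74882249580668
sillL [0.542 0.066 0.125]
sillR [0.395 0.02  0.125]
topL [ 0.575 -0.087  0.199]
botL [0.543 0.062 0.   ]
botR [0.394 0.023 0.   ]
topR [ 0.426 -0.128  0.199]
frontedge L [0.537 0.004 0.199]
fe R [ 0.412 -0.021  0.199]
```

Call:
{"api": "arm_command", "payload": {"plan": [[[0.04,0.08,-0.015],[0,-25,0]],[[0.06,0.12,-0.02],[0,-40,0]],[[0.093,0.18,-0.032],[0,-66.7,0]],[[0.093,0.19,-0.032],[0,-66.7,0]],[[0.093,0.19,-0.032],[0,-66.7,0]]], "fingers": 0.2}}

```text
clock: 4.6
position: [0.4641, 0.2301, 0.1253]
ee_rot: [-1.552, 0.326, -0.32]
force: [-0.2, 0.8, 1.5]
width: 0.615
```

```bash
python3 - <<'E'
from h import *
print(observe()["joints"],observe()["width"])
go((.466,.234,.052),Rd((1,0,0)))
E
```

```text
[-0.70478614  0.41142506  0.18565847  1.9815824  -0.10522649  0.76453175
  0.70166283] 0.6153082884446935
shift [0.0004 0.0733 0.0048] turn [  0.3 -23.6  -0.2] n 0.07347605744780855 23.57502236282717
```

Call:
{"api": "arm_command", "payload": {"plan": [[[0,0.015,0.004],[0,-12,0]],[[0,0.015,0.005],[0,-23.6,0]],[[0,0.015,0.005],[0,-23.6,0]],[[0,0.045,0.005],[0,-23.6,0]],[[0,0.045,0.005],[0,-23.6,0]]]}}

```text
clock: 5.1
position: [0.4668, 0.2377, 0.0821]
ee_rot: [-1.573, 0.006, 0.0]
force: [-1.5, 0.2, 0.4]
width: 0.399
```

```bash
python3 - <<'E'
from h import *
print(observe()["width"])
go((.466,.234,.052),Rd((1,0,0)))
a=grab("wrist","w2")
s=grab("side");cv2.imwrite("pics/sd3c.png",cv2.resize(s["color"][180:320,190:400,::-1],None,fx=3.3,fy=3.3,interpolation=3))
E
```

```text
0.3993482532559382
shift [-0.0007  0.0301 -0.0036] turn [ 0.1 -0.2 -0.2] n 0.03031636445240147 0.31770228678249324
```

View pics/w2.png

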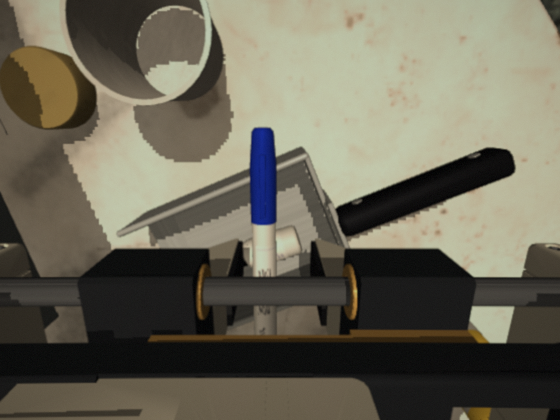

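View pics/sd3c.png

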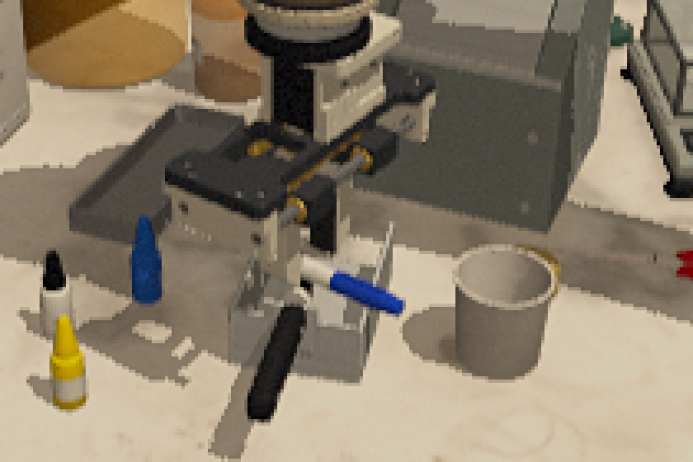

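Call:
{"api": "arm_command", "payload": {"plan": [[[-0.001,0,-0.004],[0,0,0]],[[-0.001,0.012,-0.004],[0,0,0]],[[-0.001,0.023,-0.004],[0,0,0]],[[-0.001,0.023,-0.004],[0,0,0]]], "fingers": 0.44}}

```text
clock: 5.6
position: [0.4663, 0.2342, 0.0598]
ee_rot: [-1.572, 0.004, -0.001]
force: [0.1, -0.3, -0.2]
width: 0.274
```

Call:
{"api": "arm_command", "payload": {"plan": [[[0,0,0],[0,0,0]],[[0,0,0],[0,0,0]],[[0,0,0],[0,0,0]],[[0,0,0],[0,0,0]]], "fingers": 1, "squeeze": 10}}

```text
clock: 6.0
position: [0.4674, 0.2348, 0.0616]
ee_rot: [-1.571, 0.002, -0.003]
force: [0.1, 0.1, 0.6]
width: 0.141
```

Call:
{"api": "arm_command", "payload": {"plan": [[[0,-0.04,0],[0,0,0]],[[0,-0.08,0],[0,0,0]],[[0.03,-0.1,-0.02],[0,8,0]],[[0.07,-0.11,-0.04],[0,16,0]],[[0.11,-0.11,-0.06],[0,24,0]]]}}

```text
clock: 6.5
position: [0.5792, 0.1743, 0.1741]
ee_rot: [-1.542, 0.332, -0.337]
force: [-0.0, 0.9, 0.4]
width: 0.147
```

```bash
python3 - <<'E'
from h import *
print(observe()["joints"])
go((.666,.160,.150),Rd((.182,-.983,0)))
E
```

```text
[-0.52956494  0.47064298  0.21278672  1.73166546 -0.11909356  0.94742505
  0.87449454]
shift [0.0849 0.0244 0.0228] turn [-0.3 55.1  0. ] n 0.09124063371646941 55.08627124528951
```

Call:
{"api": "arm_command", "payload": {"plan": [[[0.03,0,0.008],[0,16,0]],[[0.06,0,0.016],[0,30,0]],[[0.085,0.02,0.022],[0,40,0]],[[0.085,0.024,0.023],[0,55,0]],[[0.085,0.024,0.023],[0,55,0]]]}}

```text
clock: 7.0
position: [0.664, 0.16, 0.1459]
ee_rot: [-1.371, 0.917, -0.915]
force: [0.2, 0.5, 0.2]
width: 0.147
```

Call:
{"api": "arm_command", "payload": {"plan": [[[0,0,0],[0,16,0]],[[0,0,0],[0,16,0]],[[0,0,0],[0,16,0]]]}}

```text
clock: 7.3
position: [0.6638, 0.1609, 0.1472]
ee_rot: [-1.263, 1.122, -1.122]
force: [-0.1, -0.9, -0.7]
width: 0.145
```

```bash
python3 - <<'E'
from h import *
np.set_printoptions(precision=3,suppress=True)
s=observe();print(s["clock"],s["position"],s["joints"])
print(tool(s))
a=grab("wrist","w3")
s=grab("side");cv2.imwrite("pics/sd4c.png",cv2.resize(s["color"][120:300,150:360,::-1],None,fx=3.3,fy=3.3,interpolation=3))
s=grab("scene");cv2.imwrite("pics/sc4c.png",cv2.resize(s["color"][170:350,200:410,::-1],None,fx=3.3,fy=3.3,interpolation=3))
E
```

```text
7.3 [0.664 0.161 0.147] [-0.609  0.649  0.478  1.558 -0.333  1.016  0.08 ]
[[ 0.118 -0.     0.993  0.664]
 [-0.993 -0.     0.118  0.161]
 [ 0.    -1.    -0.     0.147]
 [ 0.     0.     0.     1.   ]]
```

View pics/w3.png

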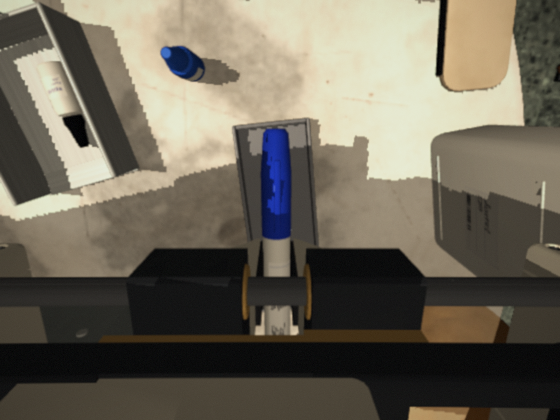

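View pics/sd4c.png

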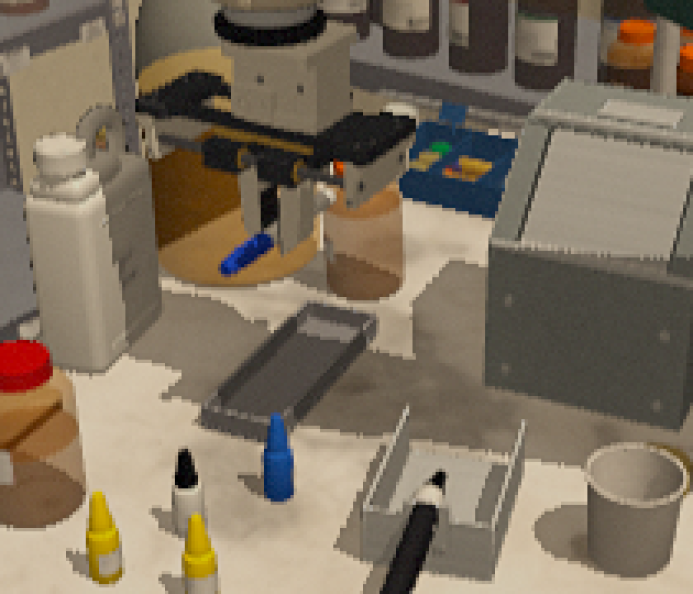

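```bash
python3 - <<'E'
from h import *
np.set_printoptions(precision=3,suppress=True)
im=grab("wrist")
P=[onz(im,p,.02) for p in[(234,127),(310,119),(248,243),(317,243)]]
for p in P:print(p)
for a,b in[(0,2),(1,3),(0,1)]: d=P[b]-P[a];print(np.linalg.norm(d),np.degrees(np.arctan2(d[1],d[0])))
print("jug base edge",onz(im,(437,190),0),onz(im,(440,225),0),"top?",onz(im,(435,150),.15))
sd=grab("side");g=lambda x,y:(150+x/3.3,120+y/3.3)
print("jug side base",onz(sd,g(45,352),0),onz(sd,g(95,372),0),onz(sd,g(160,295),0))
E
```

```text
[0.62  0.222 0.02 ]
[0.681 0.236 0.02 ]
[0.641 0.122 0.02 ]
[0.703 0.13  0.02 ]
0.102563231525875 -77.9640438457024
0.10890652602182972 -77.85703485182938
0.06224093299781574 12.883674260603925
jug base edge [0.809 0.188 0.   ] [0.821 0.155 0.   ] top? [0.721 0.23  0.15 ]
jug side base [0.856 0.231 0.   ] [0.802 0.228 0.   ] [0.848 0.109 0.   ]
```

```bash
python3 - <<'E'
from h import *
go((.668,.145,.080),Rd((.208,-.978,0)))
go((.668,.145,.030),Rd((.208,-.978,0)))
E
```

```text
shift [0.0159 0.0674 0.0021] turn [-0. -5. -0.] n 0.06932164622153894 5.019495950546497
shift [0.0159 0.1174 0.0021] turn [-0. -5. -0.] n 0.11853464056861852 5.019495950546497
```

Call:
{"api": "arm_command", "payload": {"plan": [[[0.016,0.035,0.002],[0,-5,0]],[[0.016,0.07,0.002],[0,-5,0]],[[0.016,0.1,0.002],[0,-5,0]],[[0.016,0.116,0.002],[0,-5,0]],[[0.016,0.117,0.002],[0,-5,0]]]}}

```text
clock: 8.05
position: [0.6665, 0.1446, 0.0283]
ee_rot: [-1.303, 1.057, -1.053]
force: [1.0, -0.7, 0.5]
width: 0.144
```

```bash
python3 - <<'E'
from h import *
go((.668,.145,.030),Rd((.208,-.978,0)))
a=grab("wrist","w4")
s=grab("side");cv2.imwrite("pics/sd5c.png",cv2.resize(s["color"][120:300,150:360,::-1],None,fx=3.3,fy=3.3,interpolation=3))
E
```

```text
shift [-0.     -0.0017  0.0015] turn [ 0.2 -0.1 -0. ] n 0.002304099648125203 0.23710507743681386
```

View pics/w4.png

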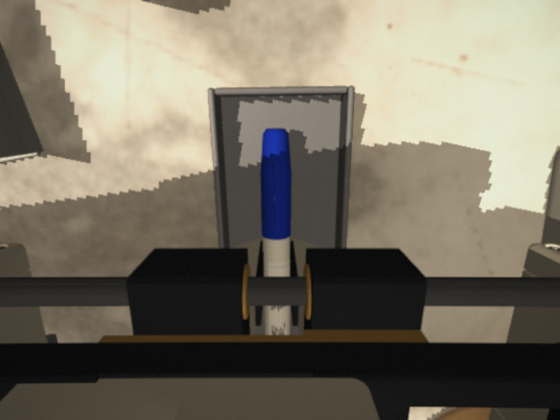

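View pics/sd5c.png

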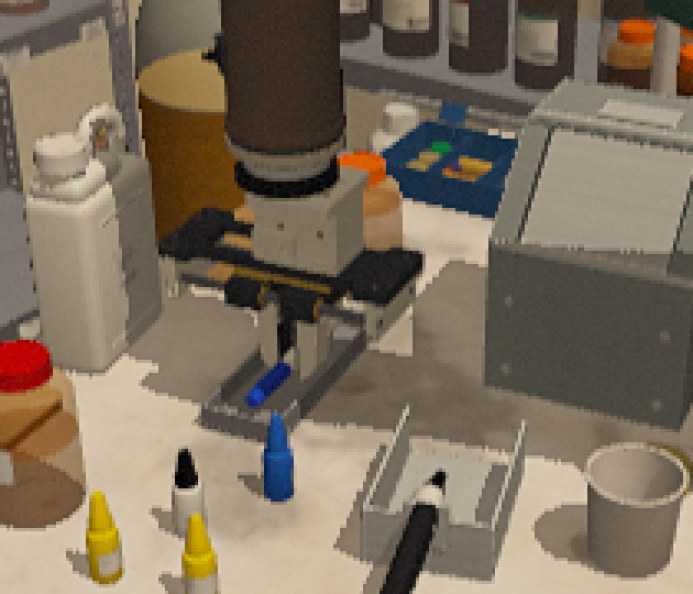

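Call:
{"api": "arm_command", "payload": {"plan": [[[0,0,0.001],[0,0,0]],[[0,0,0.001],[0,0,0]],[[0,0,0.001],[0,0,0]],[[0,-0.02,0.001],[0,0,0]],[[0,-0.06,0.001],[0,0,0]]], "fingers": 0.58}}

```text
clock: 8.65
position: [0.6668, 0.1449, 0.0885]
ee_rot: [-1.304, 1.059, -1.053]
force: [0.6, -0.6, 0.7]
width: 0.21
```

```bash
python3 - <<'E'
from h import *
a=grab("wrist","w5")
s=observe();print(s["joints"],s["position"])
sd=grab("side");sc=grab("scene")
for im in(sd,sc):
    print([(np.round(q["point"]),round(q["confidence"],2)) for q in boxes_of(im,"dropper_b")])
x=sc["color"][190:250,225:305,::-1];cv2.imwrite("pics/bcrop.png",cv2.resize(x,None,fx=8,fy=8,interpolation=3))
go((.603,.331,.15),Rd((.921,.391,0)))
E
```

```text
[-0.55569759  0.69975512  0.43033137  1.59227241 -0.34491055  0.91931607
  0.20146123] [0.67141666 0.14524734 0.09743027]
[(array([208., 268.]), 0.7), (array([180., 286.]), 0.67), (array([278., 268.]), 0.65), (array([208., 296.]), 0.6), (array([234., 263.]), 0.58)]
[(array([279., 232.]), 0.66), (array([263., 202.]), 0.62), (array([273., 213.]), 0.59), (array([246., 211.]), 0.58), (array([251., 258.]), 0.57)]
shift [-0.1953 -0.0592 -0.0263] turn [-1.000e-01 -1.011e+02  0.000e+00] n 0.20576413909131722 101.13546011557658
```

View pics/w5.png

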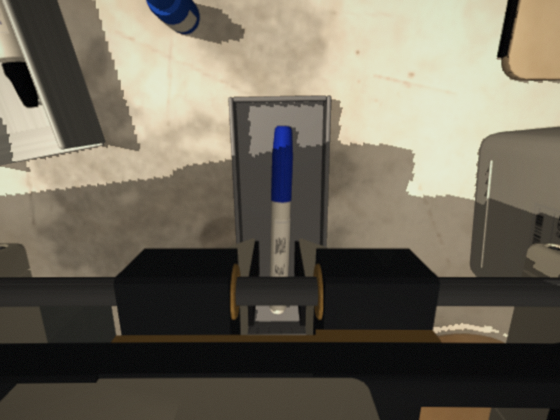

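View pics/bcrop.png

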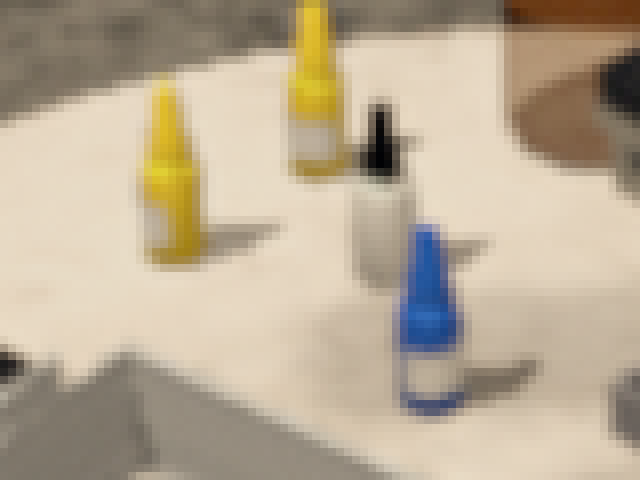

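Call:
{"api": "arm_command", "payload": {"plan": [[[-0.03,-0.06,0],[0,-15,0]],[[-0.07,-0.06,-0.01],[0,-30,0]],[[-0.11,-0.06,-0.015],[0,-45,0]],[[-0.15,-0.06,-0.02],[0,-60,0]],[[-0.19,-0.06,-0.026],[0,-80,0]]], "fingers": 0.2}}

```text
clock: 9.4
position: [0.6031, 0.3271, 0.1495]
ee_rot: [-1.519, 0.477, -0.475]
force: [0.5, -0.0, 0.2]
width: 0.395
```

```bash
python3 - <<'E'
from h import *
np.set_printoptions(precision=4,suppress=True)
sc=grab("scene");sd=grab("side")
print(tri([(sc,(273,213)),(sd,(208,268))]))
print(observe()["joints"],tool(observe()))
go((.601,.331,.12),Rd((.921,.391,0)))
E
```

```text
(array([0.6022, 0.3262, 0.035 ]), [np.float64(0.2631343081455148), np.float64(0.3094440889840453)])
[-0.7352  0.6257  0.2455  1.5316 -0.1757  1.0074  0.5311] [[ 0.8255 -0.0042  0.5644  0.5999]
 [-0.5644  0.0039  0.8255  0.3338]
 [-0.0056 -1.      0.0009  0.1489]
 [ 0.      0.      0.      1.    ]]
shift [ 0.0027  0.0288 -0.0017] turn [ -0.2 -57.4  -0.3] n 0.029016981990635706 57.36264838774303
```

Call:
{"api": "arm_command", "payload": {"plan": [[[0.002,0.01,-0.004],[0,-15,0]],[[0.002,0.02,-0.004],[0,-30,0]],[[0.002,0.028,-0.004],[0,-57,0]],[[0.002,0.028,-0.004],[0,-57,0]],[[0.002,0.028,-0.004],[0,-57,0]]]}}

```text
clock: 10.0
position: [0.6029, 0.3207, 0.1207]
ee_rot: [-1.569, -0.109, 0.113]
force: [-0.0, -0.0, 0.4]
width: 0.399
```

Call:
{"api": "arm_command", "payload": {"plan": [[[0,0,0],[0,-14.5,0]],[[0,0,0],[0,-14.5,0]],[[0,0,0],[0,-14.5,0]]]}}

```text
clock: 10.3
position: [0.6033, 0.3206, 0.1212]
ee_rot: [-1.549, -0.304, 0.307]
force: [0.2, 0.2, 0.3]
width: 0.403
```

```bash
python3 - <<'E'
from h import *
np.set_printoptions(precision=4,suppress=True)
print(observe()["joints"],tool(observe()))
a=grab("wrist","w6")
go((.602,.328,.036),Rd((.921,.391,0)))
print(proj(a,[(.602,.328,.066),(.602,.328,.043),(.602,.328,0)]))
E
```

```text
[-0.556   0.6427 -0.0164  1.5488  0.0115  0.9521  1.3849] [[ 0.9249 -0.0019 -0.3801  0.6033]
 [ 0.3801 -0.0006  0.9249  0.3206]
 [-0.002  -1.      0.0002  0.1212]
 [ 0.      0.      0.      1.    ]]
shift [0.0017 0.0853 0.0072] turn [-0.  -0.9 -0.1] n 0.08565779132888057 0.8836219840245207
[[285.2554 238.5563]
 [284.4339 226.7299]
 [283.2608 209.8339]]
```

View pics/w6.png

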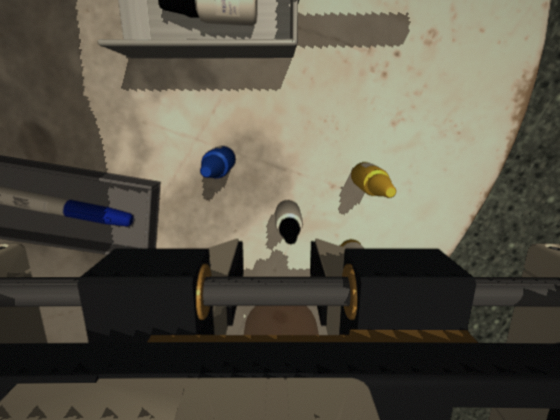

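Call:
{"api": "arm_command", "payload": {"plan": [[[0.0015,0.01,0.0095],[0,-1,0]],[[0.0015,0.04,0.0095],[0,-1,0]],[[0.0015,0.07,0.0095],[0,-1,0]],[[0.0015,0.083,0.0095],[0,-1,0]],[[0.0015,0.083,0.0095],[0,-1,0]]]}}

```text
clock: 10.85
position: [0.5997, 0.3303, 0.0367]
ee_rot: [-1.549, -0.315, 0.322]
force: [-0.3, -0.5, -0.2]
width: 0.4
```

Call:
{"api": "arm_command", "payload": {"plan": [[[0,0,0],[0,0,0]],[[0,0,0],[0,0,0]],[[0,0,0],[0,0,0]],[[0,0,0],[0,0,0]]], "fingers": 1, "squeeze": 8}}

```text
clock: 11.25
position: [0.6024, 0.3311, 0.0408]
ee_rot: [-1.546, -0.321, 0.317]
force: [0.3, 1.0, 4.1]
width: 0.221
```

```bash
python3 - <<'E'
from h import *
np.set_printoptions(precision=4,suppress=True)
print(observe()["width"],tool(observe()))
s=grab("side");cv2.imwrite("pics/sd6c.png",cv2.resize(s["color"][180:330,150:360,::-1],None,fx=3.3,fy=3.3,interpolation=3))
E
```

```text
0.2207850345931083 [[ 0.9186  0.0022 -0.3953  0.6024]
 [ 0.3953  0.0014  0.9186  0.3311]
 [ 0.0026 -1.      0.0004  0.0408]
 [ 0.      0.      0.      1.    ]]
```

View pics/sd6c.png

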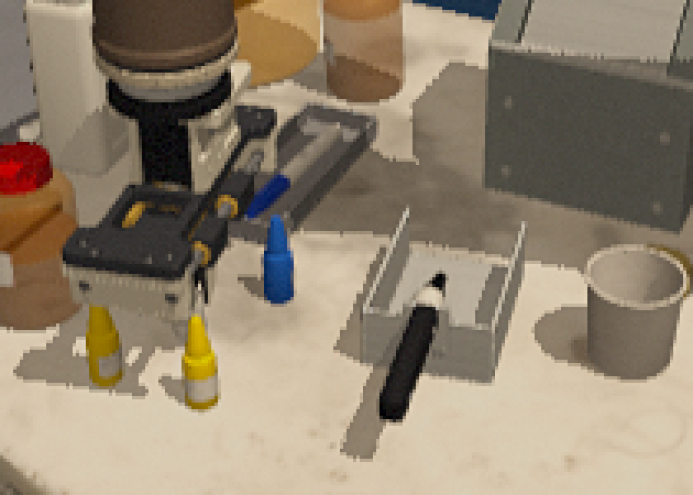

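```bash
python3 - <<'E'
from h import *
go((.446,.228,.14),Rd((.921,.391,0)))
E
```

```text
shift [-0.1842 -0.0997 -0.0328] turn [-0.   0.3  0.1] n 0.21204407699158856 0.3178974439026517
```

Call:
{"api": "arm_command", "payload": {"plan": [[[0,-0.04,0],[0,0,0]],[[0,-0.09,0],[0,0,0]],[[-0.04,-0.1,-0.008],[0,0,0]],[[-0.09,-0.1,-0.017],[0,0,0]],[[-0.135,-0.1,-0.025],[0,0,0]]]}}

```text
clock: 11.8
position: [0.4861, 0.2533, 0.1401]
ee_rot: [-1.547, -0.32, 0.318]
force: [-0.9, -0.5, -0.0]
width: 0.221
```

```bash
python3 - <<'E'
from h import *
go((.446,.228,.14),Rd((.921,.391,0)))
E
```

```text
shift [-0.0468 -0.     -0.0074] turn [-0.   0.3  0.1] n 0.047419018772397604 0.29295666656988534
```

Call:
{"api": "arm_command", "payload": {"plan": [[[-0.025,0,-0.004],[0,0,0]],[[-0.046,0,-0.0075],[0,0,0]],[[-0.046,0,-0.0075],[0,0,0]]]}}

```text
clock: 12.1
position: [0.4457, 0.2273, 0.1396]
ee_rot: [-1.548, -0.317, 0.32]
force: [0.6, 0.3, 0.2]
width: 0.222
```

```bash
python3 - <<'E'
from h import *
a=grab("wrist","w7")
go((.446,.228,.045),Rd((.921,.391,0)))
s=grab("side");cv2.imwrite("pics/sd7c.png",cv2.resize(s["color"][180:330,210:360,::-1],None,fx=4,fy=4,interpolation=3))
s=grab("scene");cv2.imwrite("pics/sc7c.png",cv2.resize(s["color"][180:330,180:330,::-1],None,fx=4,fy=4,interpolation=3))
E
```

```text
shift [-0.0015  0.0948  0.0001] turn [0.  0.3 0. ] n 0.09485703372082176 0.27494309323821936
```

View pics/w7.png

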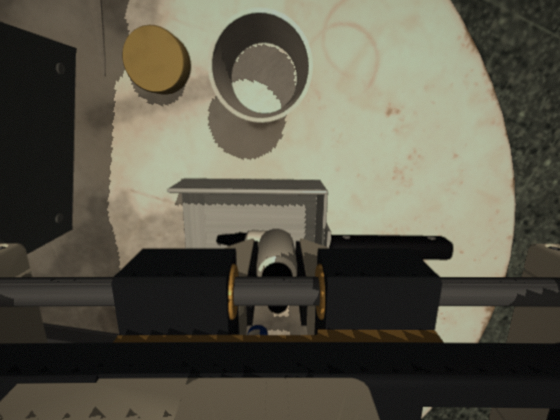

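View pics/sd7c.png

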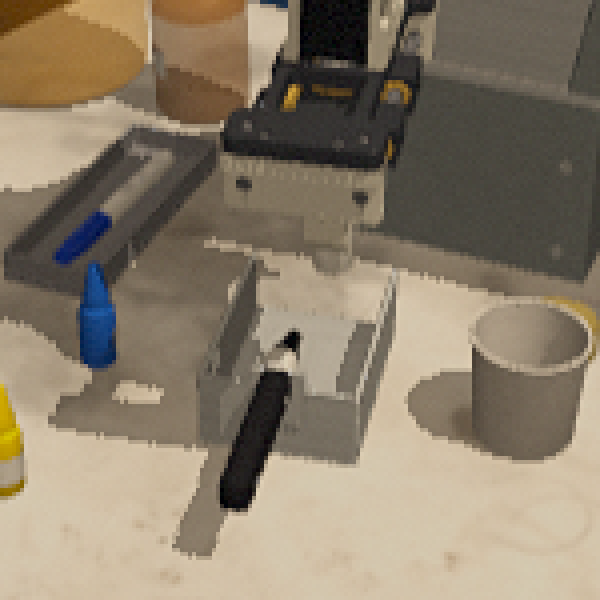

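View pics/sc7c.png

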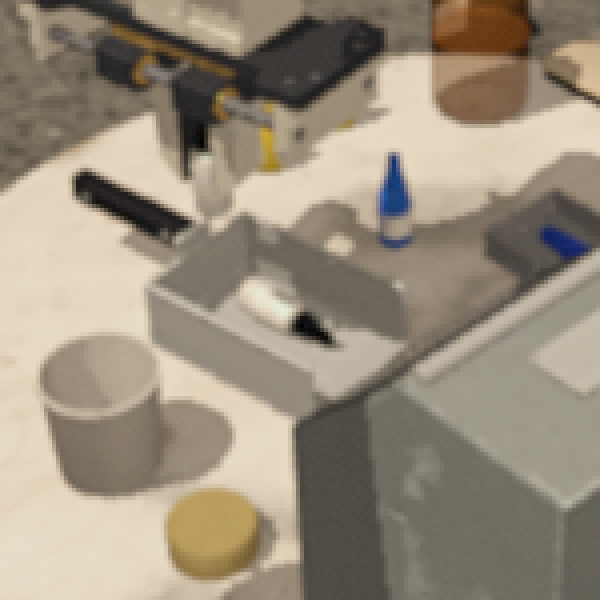

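```bash
python3 - <<'E'
from h import *
np.set_printoptions(precision=4,suppress=True)
im=grab("wrist")
a=onz(im,(168,189),.045);b=onz(im,(327,189),.045);print(a,b,np.linalg.norm(a-b))
d=np.array([.391,-.921,0]);y=np.array([.921,.391,0]);o=np.array([.473,.2175,0])
for p in(a,b):print("scoop coords",(p-o)@d,(p-o)@y)
h=onz(im,(450,245),.05);print("handle end",(h-o)@d,(h-o)@y)
c=onz(im,(262,237),.014);print("a bottle?",(c-o)@d,(c-o)@y)
c=onz(im,(223,239),.014);print("a tip",(c-o)@d,(c-o)@y)
p=np.array(observe()["position"]);print("tcp",(p-o)@d,(p-o)@y)
E
```

```text
[0.4602 0.147  0.045 ] [0.4126 0.2574 0.045 ] 0.12028396781122172
scoop coords 0.05997221585525161 -0.03932784695260356
scoop coords -0.060377238240214084 -0.04001717173973032
handle end -0.15714728030998396 0.0029229496296428827
a bottle? -0.00936886593246859 0.01160997195300116
a tip 0.025728867429748645 0.013729589619278105
tcp -0.020728087030965504 -0.01722927029858907
```

Call:
{"api": "arm_command", "payload": {"plan": [[[-0.001,0.03,0],[0,0,0]],[[-0.001,0.06,0],[0,0,0]],[[-0.001,0.08,0],[0,0,0]],[[-0.001,0.092,0],[0,0,0]],[[-0.001,0.0935,0],[0,0,0]]]}}

```text
clock: 12.8
position: [0.447, 0.2287, 0.0445]
ee_rot: [-1.548, -0.317, 0.321]
force: [0.2, -0.9, 0.3]
width: 0.222
```

```bash
python3 - <<'E'
from h import *
s=observe();print(s["position"],s["force"],s["width"])
s=grab("side");cv2.imwrite("pics/sd8c.png",cv2.resize(s["color"][180:330,210:360,::-1],None,fx=4,fy=4,interpolation=3))
s=grab("scene");cv2.imwrite("pics/sc8c.png",cv2.resize(s["color"][180:330,180:330,::-1],None,fx=4,fy=4,interpolation=3))
E
```

```text
[0.44703329 0.22870961 0.04449189] [ 0.1708451  -0.86261205  0.29909724] 0.2219649391282892
```

View pics/sc8c.png

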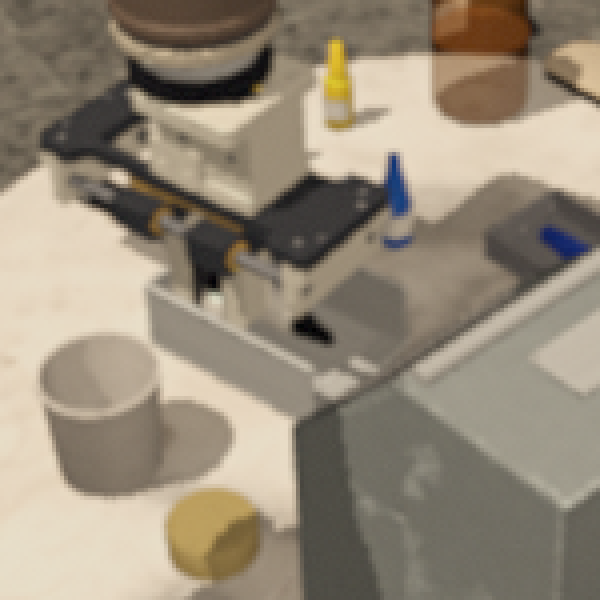

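Call:
{"api": "arm_command", "payload": {"plan": [[[0,0.001,0],[0,0,0]],[[0,0.001,0],[0,0,0]],[[0,0.001,0],[0,0,0]],[[0,-0.02,0],[0,0,0]],[[0,-0.06,0],[0,0,0]]], "fingers": 0.4}}

```text
clock: 13.4
position: [0.4458, 0.2279, 0.1049]
ee_rot: [-1.549, -0.316, 0.322]
force: [1.1, -0.7, 0.5]
width: 0.298
```

Call:
{"api": "arm_command", "payload": {"plan": [[[0,-0.05,0.03],[0,0,0]],[[0,-0.08,0.08],[0,8,0]],[[0,-0.09,0.12],[0,16,0]]], "fingers": 0.2}}

```text
clock: 13.7
position: [0.4031, 0.3342, 0.1971]
ee_rot: [-1.566, -0.096, 0.09]
force: [1.6, 0.5, -0.5]
width: 0.397
```

```bash
python3 - <<'E'
from h import *
np.set_printoptions(precision=4,suppress=True)
s=observe();print(s["joints"],tool(s),s["width"])
s=grab("wrist","w9")
s=grab("side");cv2.imwrite("pics/sd9c.png",cv2.resize(s["color"][180:330,210:360,::-1],None,fx=4,fy=4,interpolation=3))
s=grab("scene");cv2.imwrite("pics/sc9c.png",cv2.resize(s["color"][180:330,180:330,::-1],None,fx=4,fy=4,interpolation=3))
E
```

```text
[-0.7925  0.3219 -0.0027  1.8891  0.0016  0.926   0.8933] [[ 0.993   0.0035 -0.1181  0.4031]
 [ 0.1181  0.0029  0.993   0.3342]
 [ 0.0038 -1.      0.0025  0.1971]
 [ 0.      0.      0.      1.    ]] 0.396617878794393
```

View pics/sc9c.png

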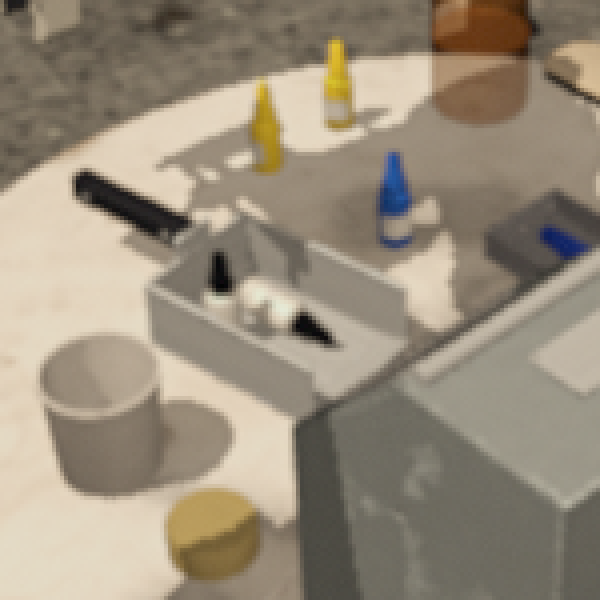

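View pics/w9.png

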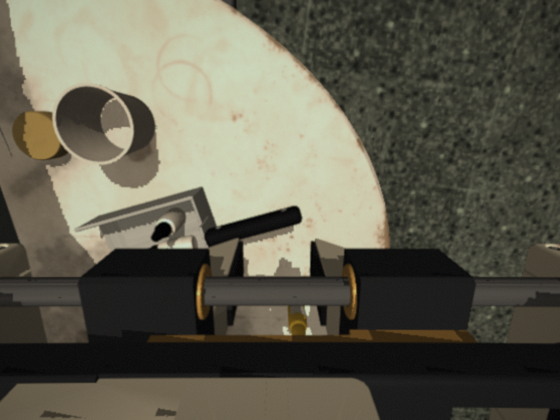

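View pics/sd9c.png

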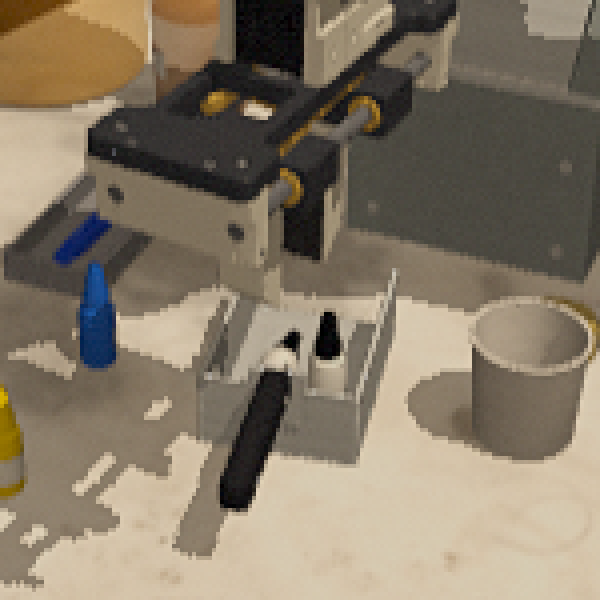

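```bash
cat >> h.py <<'E'
SD=np.array([.391,-.921,0]);SD/=np.linalg.norm(SD);SO=np.array([.4758,.2187,0])
def toolfor(fwd,tilt):
    "tilt deg: 0 vertical, + = body leans back (fingers point forward)"
    t=np.radians(tilt);return Rd(fwd,np.array([0,0,-1])*np.cos(t)+np.array(fwd)*np.sin(t))
E
python3 - <<'E'
from h import *
g=SO-.11*SD+[0,0,.05];Rm=toolfor(SD,30);y=Rm[:,1]
print(g)
go(g-.063*y,Rm)
E
```

```text
[0.43281411 0.31995321 0.05      ]
shift [0.0211 0.0911 0.0081] turn [-19.8  72.7 -25.6] n 0.093818186470341 79.61165022347365
```

Call:
{"api": "arm_command", "payload": {"plan": [[[0.005,0.01,0.002],[-2,8,-2.6]],[[0.01,0.02,0.004],[-4,16,-5]],[[0.015,0.03,0.006],[-6,23,-8]],[[0.02,0.04,0.008],[-8,30,-10.5]],[[0.02,0.05,0.008],[-10,37,-13]]]}}

```text
clock: 14.35
position: [0.4218, 0.3429, 0.1435]
ee_rot: [-1.682, 0.229, -0.611]
force: [-0.5, -0.2, -0.5]
width: 0.403
```

```bash
python3 - <<'E'
from h import *
s=observe();print(s["joints"],s["position"])
g=SO-.11*SD+[0,0,.05];Rm=toolfor(SD,30);y=Rm[:,1]
go(g-.063*y,Rm)
E
```

```text
[-1.1402672   0.44817517  0.24679247  1.91282498  0.22774529  0.86236636
 -0.02547114] [0.42183709 0.34289939 0.14345682]
shift [-0.0143  0.0358  0.008 ] turn [ -9.3  35.2 -12.4] n 0.039387311120693845 38.5133504845237
```

Call:
{"api": "arm_command", "payload": {"plan": [[[-0.003,0.007,0.002],[-2,8,-2.6]],[[-0.006,0.014,0.003],[-4,16,-5.5]],[[-0.01,0.02,0.005],[-6,23,-8]],[[-0.014,0.03,0.008],[-8,30,-10.5]],[[-0.014,0.035,0.008],[-9.3,35.2,-12.4]]]}}

```text
clock: 14.85
position: [0.4193, 0.3499, 0.1045]
ee_rot: [-1.647, 0.549, -1.295]
force: [0.7, -0.4, 0.2]
width: 0.402
```

```bash
python3 - <<'E'
from h import *
s=observe();print(s["joints"],s["position"])
g=SO-.11*SD+[0,0,.05];Rm=toolfor(SD,30);y=Rm[:,1]
im=grab("wrist","w10");print(proj(im,[g,SO-.155*SD+[0,0,.06],SO-.06*SD+[0,0,.06]]))
s=grab("side");cv2.imwrite("pics/sd10c.png",cv2.resize(s["color"][150:330,190:400,::-1],None,fx=3.3,fy=3.3,interpolation=3))
go(g-.063*y,Rm)
go(g-.003*y,Rm)
E
```

```text
[-1.35633977  0.66861538  0.45525336  1.79943623  0.19343999  1.01892963
 -0.67054871] [0.41926344 0.3498643  0.10454412]
[[279.31614708 231.99872835]
 [280.18565063 194.93619262]
 [278.74091407 282.79209869]]
shift [0.0011 0.0003 0.0007] turn [ 0.   0.4 -0. ] n 0.0013172994201077358 0.4028672859269242
shift [0.0011 0.0603 0.0007] turn [ 0.   0.4 -0. ] n 0.060310619889894966 0.4028672859269242
```

View pics/w10.png

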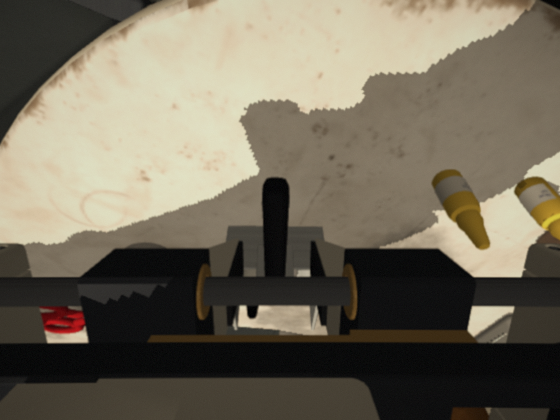

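View pics/sd10c.png

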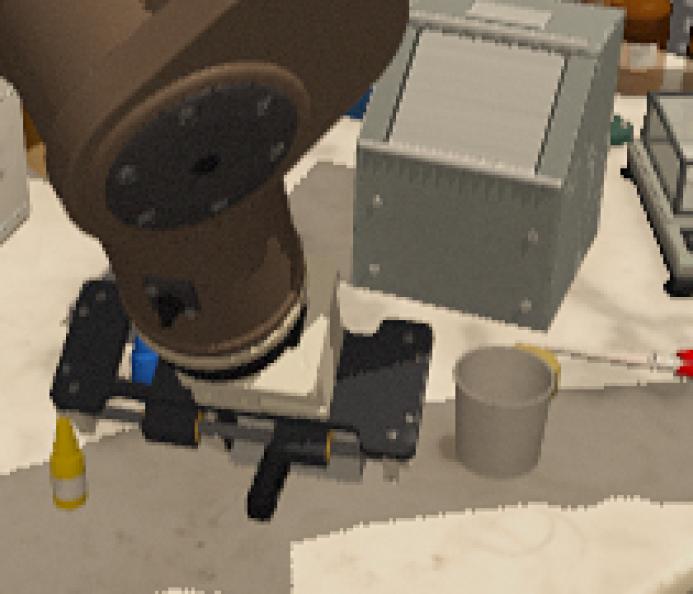

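Call:
{"api": "arm_command", "payload": {"plan": [[[0.001,0.02,-0.0015],[0,0.4,0]],[[0.001,0.04,-0.0015],[0,0.4,0]],[[0.001,0.055,-0.0015],[0,0.4,0]],[[0.001,0.06,-0.0015],[0,0.4,0]],[[0.001,0.06,-0.0015],[0,0.4,0]]]}}

```text
clock: 15.45
position: [0.4306, 0.3201, 0.0543]
ee_rot: [-1.643, 0.552, -1.297]
force: [0.9, 1.3, -0.1]
width: 0.399
```

```bash
python3 - <<'E'
from h import *
s=observe();print(s["joints"],s["position"],s["force"])
im=grab("wrist","w11")
s=grab("scene");cv2.imwrite("pics/sc11c.png",cv2.resize(s["color"][150:330,130:340,::-1],None,fx=3.3,fy=3.3,interpolation=3))
g=SO-.11*SD+[0,0,.05];Rm=toolfor(SD,30);y=Rm[:,1]
go(g-.003*y,Rm)
E
```

```text
[-1.31434208  0.72370558  0.44959507  1.87034437  0.19901922  0.88193695
 -0.67427168] [0.43057702 0.32012417 0.05434907] [ 0.94803185  1.27275    -0.08024975]
shift [-0.0003  0.0024  0.0014] turn [-0.1 -0.  -0.2] n 0.00278570242596297 0.25884031778694444
```

View pics/w11.png

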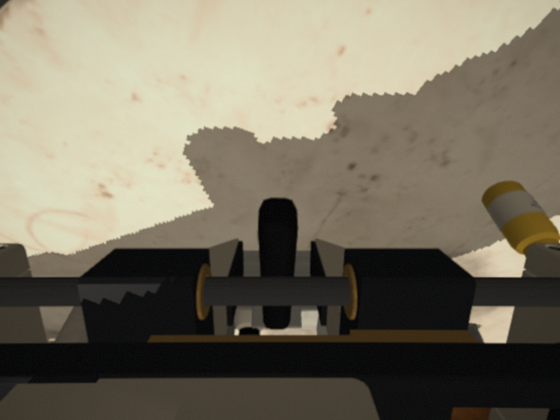

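View pics/sc11c.png

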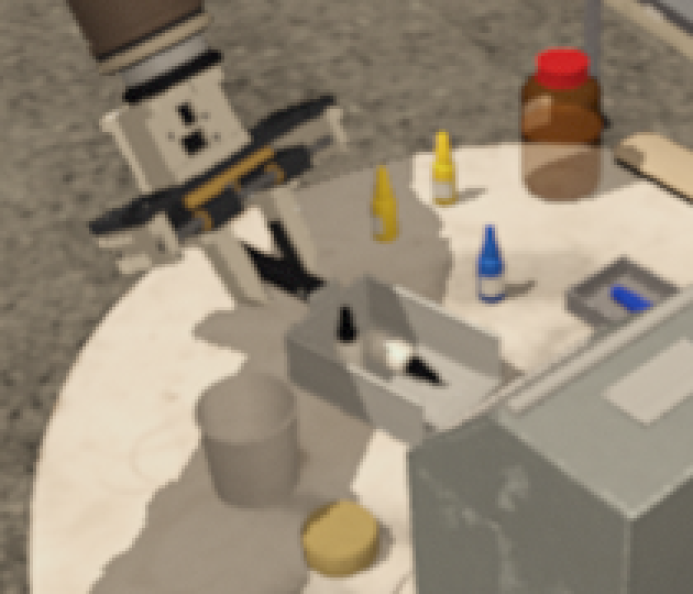

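Call:
{"api": "arm_command", "payload": {"plan": [[[0,0.002,0.0005],[0,0,0]],[[0,0.002,0.0005],[0,0,0]],[[0,0.002,0.0005],[0,0,0]],[[0,0.002,0.0005],[0,0,0]],[[0,0.002,0.0005],[0,0,0]]], "fingers": 1, "squeeze": 58}}

```text
clock: 16.05
position: [0.4311, 0.3209, 0.0526]
ee_rot: [-1.641, 0.552, -1.297]
force: [-0.6, 1.2, 2.1]
width: 0.169
```

```bash
python3 - <<'E'
from h import *
s=observe();print(s["joints"],s["position"],s["force"],s["width"])
im=grab("wrist","w11b")
g=SO-.11*SD+[0,0,.05];Rm=toolfor(SD,30);y=Rm[:,1]
go(g-.003*y,Rm)
# lift 60 straight up in tool axes
T=tool(s);print("up 1m",T[:3,:3].T@np.array([0,0,1.]),"fwd",T[:3,:3].T@SD)
E
```

```text
[-1.31431775  0.72696854  0.44937736  1.869712    0.19878178  0.87835229
 -0.67586421] [0.43112292 0.32089665 0.05261547] [-0.57128927  1.20946833  2.07417396] 0.16899252874229032
shift [0.     0.     0.0012] turn [-0.1 -0.1 -0.2] n 0.0012107648573497199 0.21132339307560277
up 1m [ 0.49728043 -0.86758753  0.00201244] fwd [8.67589140e-01 4.97281676e-01 1.40646449e-04]
```

Call:
{"api": "arm_command", "payload": {"plan": [[[0.002,-0.004,0],[0,0,0]],[[0.005,-0.009,0],[0,0,0]],[[0.009,-0.016,0],[0,0,0]],[[0.014,-0.024,0],[0,0,0]],[[0.017,-0.03,0],[0,0,0]]]}}

```text
clock: 16.6
position: [0.4313, 0.3208, 0.088]
ee_rot: [-1.64, 0.553, -1.298]
force: [1.1, -0.2, -2.7]
width: 0.172
```

```bash
python3 - <<'E'
from h import *
s=observe();print(s["position"],s["force"],s["width"])
s=grab("scene");cv2.imwrite("pics/sc12c.png",cv2.resize(s["color"][150:330,130:340,::-1],None,fx=3.3,fy=3.3,interpolation=3))
s=grab("side");cv2.imwrite("pics/sd12c.png",cv2.resize(s["color"][150:330,190:400,::-1],None,fx=3.3,fy=3.3,interpolation=3))
E
```

```text
[0.43126669 0.32077745 0.08804283] [ 1.06475343 -0.2428243  -2.69272211] 0.1720698934717894
```

View pics/sc12c.png

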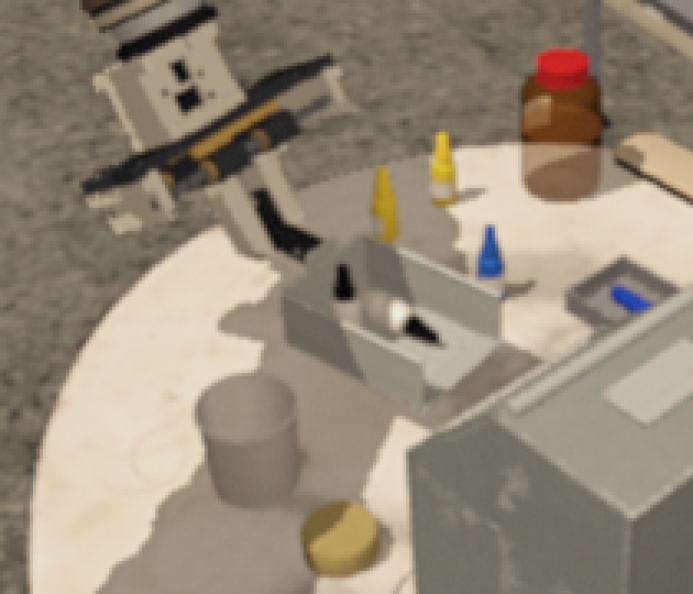

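View pics/sd12c.png

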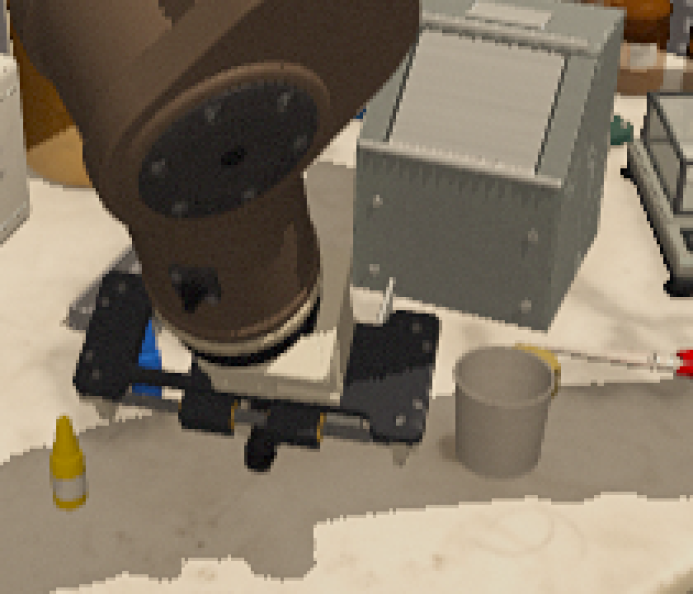

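```bash
cat >> h.py <<'E'
# scoop pose from tool pose (grasp fixed at tilt 30, grip point 3 mm ahead of TCP); droop = nose-down slip deg
def scoopT(T,droop=0):
    G=np.eye(4)
    t=np.radians(30)
    # scoop axes in tool: x=fwd, y=left, z=up
    Rt=toolfor(np.array([1,0,0.]),30) # tool in scoop frame
    Rs=Rt.T@R.from_euler('y',droop,degrees=True).as_matrix()
    G[:3,:3]=Rs;G[:3,3]=np.array([0,.003,0])-Rs@np.array([-.110,0,.05])
    return T@G
def spts(T,pts,droop=0):
    S=scoopT(T,droop);return (S[:3,:3]@np.array(pts).T).T+S[:3,3]
E
python3 - <<'E'
from h import *
np.set_printoptions(precision=1,suppress=True)
T=tool(observe());sc=grab("scene")
pts=[(.06,-.043,.045),(.06,.043,.045),(-.06,-.043,.045),(-.06,.043,.045),(.063,-.043,0),(-.06,-.043,0)]
for d in(0,3,6): print(d,((proj(sc,spts(T,pts,d))-[130,150])*3.3).tolist())
print(spts(T,[(0,0,0),(.063,0,.006)]))
E
```

```text
0 [[414.39501002607943, 355.4783713126872], [495.631376584082, 286.900703060097], [275.050983598928, 287.01263137891243], [359.1606001371511, 226.3594220935275], [421.0449758927471, 410.5995010301682], [281.5027065067511, 338.8103732626816]]
3 [[414.3951695851763, 365.94122709876285], [495.1799972879147, 297.1312518139813], [275.0755315813864, 289.915872291231], [359.04613604090713, 229.20072239340544], [418.1776494292008, 419.1046274452123], [279.0141578141731, 340.1925313321102]]
6 [[413.8238602708954, 375.95044845037404], [494.1776736171524, 306.95344961028695], [274.9495720966043, 292.71163819390955], [358.7851271978421, 231.9441967587487], [414.78502054660504, 427.0172592011426], [276.38277898512047, 341.3356802140735]]
[[0.5 0.2 0. ]
 [0.5 0.2 0. ]]
```

```bash
cat >> h.py <<'E'
BD=np.array([.27,-.963,0]);BD/=np.linalg.norm(BD);BO=np.array([.486,-.029,0]);BY=np.array([-BD[1],BD[0],0])
BR=np.stack([BD,BY,[0,0,1]],1)
def target(lipx,lipz,pitch,yb=0.,point=(.063,0,.006)):
    "tool pose putting scoop point at bin (lipx,yb,lipz) with nose-down pitch deg"
    Rs=BR@R.from_euler('y',pitch,degrees=True).as_matrix()
    p=BO+BR@np.array([lipx,yb,lipz])
    so=p-Rs@np.array(point)
    Rt=Rs@toolfor(np.array([1,0,0.]),30)
    grip=so+Rs@np.array([-.110,0,.05]);return grip-.003*Rt[:,1],Rt
def binpts(T,pts,droop=0):
    return (spts(T,pts,droop)-BO)@BR
E
python3 - <<'E'
from h import *
print(binpts(tool(observe()),[(.063,0,.006),(0,0,0)]))
for a in[(-.160,.08,0),(-.14,.143,0),(-.11,.143,0)]:
    p,Rm=target(*a);print(p);go(p,Rm)
E
```

```text
[[-0.17903378  0.06406073  0.04020545]
 [-0.24154587  0.05605147  0.034453  ]]
[0.39569714 0.29308018 0.12659808]
shift [ 0.0299 -0.0281 -0.0435] turn [-3.8  6.3 -0.2] n 0.05978741069973075 7.3211477031259085
[0.40109642 0.27382277 0.18959808]
shift [ 0.0784 -0.073  -0.0459] turn [-3.8  6.3 -0.2] n 0.11648130313068468 7.3211477031259085
[0.40919533 0.24493666 0.18959808]
shift [ 0.1042 -0.0582 -0.0497] turn [-3.8  6.3 -0.2] n 0.1292776723220546 7.3211477031259085
```

Call:
{"api": "arm_command", "payload": {"plan": [[[0.004,-0.005,-0.002],[-0.3,0.5,0]],[[0.012,-0.014,-0.007],[-0.7,1,0]],[[0.022,-0.024,-0.013],[-1.2,2,0]],[[0.034,-0.036,-0.02],[-1.7,3,0]],[[0.046,-0.048,-0.027],[-2.3,4,0]]]}}

```text
clock: 17.25
position: [0.4119, 0.2946, 0.1529]
ee_rot: [-1.633, 0.626, -1.358]
force: [0.1, 0.7, -2.5]
width: 0.171
```

Call:
{"api": "arm_command", "payload": {"plan": [[[0.012,-0.01,-0.007],[-0.5,0.8,0]],[[0.024,-0.018,-0.012],[-0.9,1.4,0]],[[0.034,-0.024,-0.017],[-1.3,2,0]],[[0.04,-0.025,-0.02],[-1.5,2.3,0]],[[0.043,-0.025,-0.02],[-1.5,2.3,0]]]}}

```text
clock: 17.75
position: [0.4009, 0.2649, 0.1948]
ee_rot: [-1.63, 0.669, -1.389]
force: [-0.3, -0.1, -2.1]
width: 0.17
```

```bash
python3 - <<'E'
from h import *
s=observe();T=tool(s);print(s["clock"],s["joints"],s["force"],s["width"])
print(binpts(T,[(.063,0,.006),(0,0,0)]))
p,Rm=target(-.11,.143,0);go(p,Rm)
sc=grab("scene");cv2.imwrite("pics/sc13c.png",cv2.resize(sc["color"][130:350,150:400,::-1],None,fx=3,fy=3,interpolation=3)[:600])
sd=grab("side");cv2.imwrite("pics/sd13c.png",cv2.resize(sd["color"][100:300,190:400,::-1],None,fx=3,fy=3,interpolation=3))
pts=[(.06,-.043,.045),(.06,.043,.045),(-.06,-.043,.045),(-.06,.043,.045),(.063,-.043,0),(-.06,-.043,0)]
print(((proj(sc,spts(T,pts,0))-[150,130])*3).round().tolist())
print("bin sill etc",((proj(sc,[BO+BR@np.array(q) for q in[(-.08,-.078,.125),(-.08,.078,.125),(-.006,-.078,.199),(-.006,.078,.199),(.08,.078,.199)]])-[150,130])*3).round().tolist())
E
```

```text
17.75 [-1.36123966  0.46717538  0.53201353  1.8878646   0.2203004   1.14645824
 -0.69246714] [-0.25296174 -0.10806011 -2.14269013] 0.17023159747940517
[[-0.13161161 -0.00283409  0.14756354]
 [-0.19463196 -0.00275579  0.14178172]]
shift [0.016  0.0151 0.0026] turn [ 0.1 -0.  -0.2] n 0.022209889135422115 0.2205947791046676
[[276.0, 330.0], [377.0, 269.0], [152.0, 252.0], [252.0, 200.0], [284.0, 390.0], [159.0, 307.0]]
bin sill etc [[304.0, 478.0], [479.0, 354.0], [396.0, 443.0], [578.0, 309.0], [704.0, 373.0]]
```

View pics/sc13c.png

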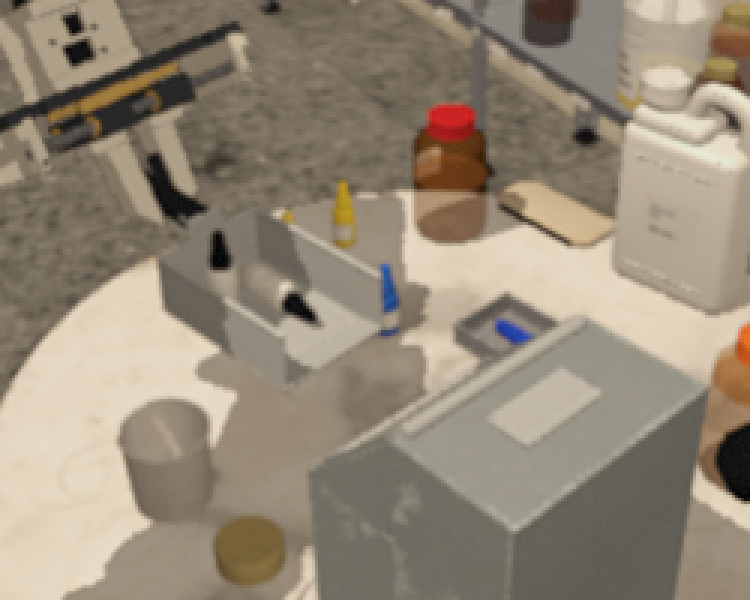

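View pics/sd13c.png

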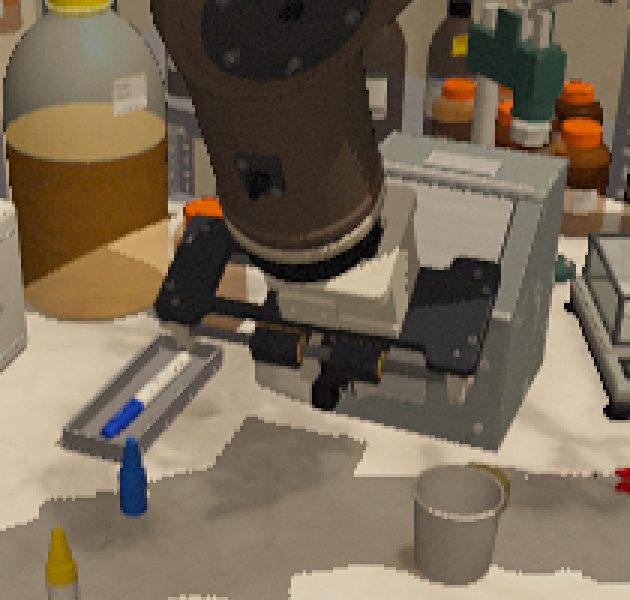

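```bash
python3 - <<'E'
from h import *
sc=grab("scene");sd=grab("side")
c=lambda x,y:(150+x/3,130+y/3)
# refine: get side from sd2c crop: origin 190,140 scale 3.3
g=lambda x,y:(190+x/3.3,140+y/3.3)
O=[(sc,c(312,472),(-.08,-.078,.125)),(sc,c(394,437),(-.006,-.078,.199)),(sc,c(583,320),(-.006,.078,.199)),(sc,c(705,390),(.08,.078,.199)),(sc,c(515,527),(.08,-.078,.199)),
(sd,g(357,180),(-.08,.078,.125)),(sd,g(565,213),(-.08,-.078,.125)),(sd,g(430,15),(.08,.078,.199)),(sd,g(625,42),(.08,-.078,.199)),(sd,g(353,320),(-.08,.078,0)),(sd,g(548,362),(-.08,-.078,0))]
def f(q):
    yaw=q[2];Rm=R.from_euler('z',yaw).as_matrix();o=np.array([q[0],q[1],0])
    return np.concatenate([proj(im,o+Rm@np.array(P))[0]-p for im,p,P in O])
r=least_squares(f,[.486,-.029,np.radians(-74.3)],loss='soft_l1');print(r.x[:2],np.degrees(r.x[2]));print(r.fun.reshape(-1,2).round(1).tolist())
for sel in("scene","side"):
    OO=O;O=[x for x in OO if (x[0] is sc)==(sel=="scene")]
    r=least_squares(f,[.486,-.029,np.radians(-74.3)]);print(sel,r.x[:2],np.degrees(r.x[2]),abs(r.fun).max());O=OO
E
```

```text
[ 0.48517754 -0.03176537] -77.45266912622654
[[-2.0, 0.6], [-0.8, 1.9], [0.9, -1.6], [1.0, -2.1], [0.1, 1.6], [-0.2, -0.7], [-0.3, 2.0], [0.1, -0.9], [-0.2, 0.1], [-0.5, 0.1], [-0.2, 1.4]]
scene [ 0.48607342 -0.03138332] -78.17496758999512 1.879354122991856
side [ 0.48620618 -0.03423166] -76.83885431246529 1.3653115925369264
```

```bash
sed -i 's/^BD=.*/BD=np.array([np.cos(np.radians(-77.5)),np.sin(np.radians(-77.5)),0]);BO=np.array([.4855,-.032,0]);BY=np.array([-BD[1],BD[0],0])/' h.py; python3 - <<'E'
from h import *
s=observe();T=tool(s)
print(binpts(T,[(.063,0,.006),(0,0,0)]))
for a in[(-.115,.147,0),(-.06,.147,0),(-.02,.147,0)]:
  p,Rm=target(*a,yb=-.002);go(p,Rm)
E
```

```text
[[-0.13468986 -0.00863467  0.14692537]
 [-0.19761135 -0.01209059  0.14109934]]
shift [0.0173 0.0104 0.015 ] turn [-1.5  2.8 -0.2] n 0.025141516827656526 3.1408978431411514
shift [0.0649 0.0377 0.012 ] turn [-1.5  2.8 -0.2] n 0.07602932462528787 3.1408978431411514
shift [0.0996 0.0576 0.0098] turn [-1.5  2.8 -0.2] n 0.1154327584312057 3.1408978431411514
```

Call:
{"api": "arm_command", "payload": {"plan": [[[0.005,0.003,0.005],[-0.5,1,0]],[[0.011,0.007,0.01],[-1,2,0]],[[0.017,0.01,0.015],[-1.5,2.8,0]],[[0.026,0.015,0.015],[-1.5,2.8,0]],[[0.036,0.021,0.014],[-1.5,2.8,0]]]}}

```text
clock: 18.45
position: [0.4264, 0.228, 0.194]
ee_rot: [-1.621, 0.718, -1.43]
force: [-0.2, -0.4, -1.5]
width: 0.17
```

```bash
python3 - <<'E'
from h import *
s=observe();T=tool(s);print(s["force"],s["width"])
print(binpts(T,[(.063,0,.006),(0,0,0)]))
for a in[(-.06,.147,0),(-.02,.147,0)]:
  p,Rm=target(*a,yb=-.002);go(p,Rm)
sc=grab("scene");cv2.imwrite("pics/sc14c.png",cv2.resize(sc["color"][130:350,150:400,::-1],None,fx=3,fy=3,interpolation=3)[:600])
sd=grab("side");cv2.imwrite("pics/sd14c.png",cv2.resize(sd["color"][100:300,190:400,::-1],None,fx=3,fy=3,interpolation=3))
E
```

```text
[-0.15709844 -0.38778964 -1.46449467] 0.17048657848108875
[[-0.09224436 -0.00172111  0.14697443]
 [-0.15525991 -0.00161202  0.14114097]]
shift [ 0.0276  0.0164 -0.0005] turn [ 0.  -0.1 -0.2] n 0.03212786953187689 0.183076234069292
shift [ 0.0623  0.0363 -0.0004] turn [ 0.  -0.1 -0.2] n 0.07212372523605731 0.183076234069292
```

View pics/sc14c.png

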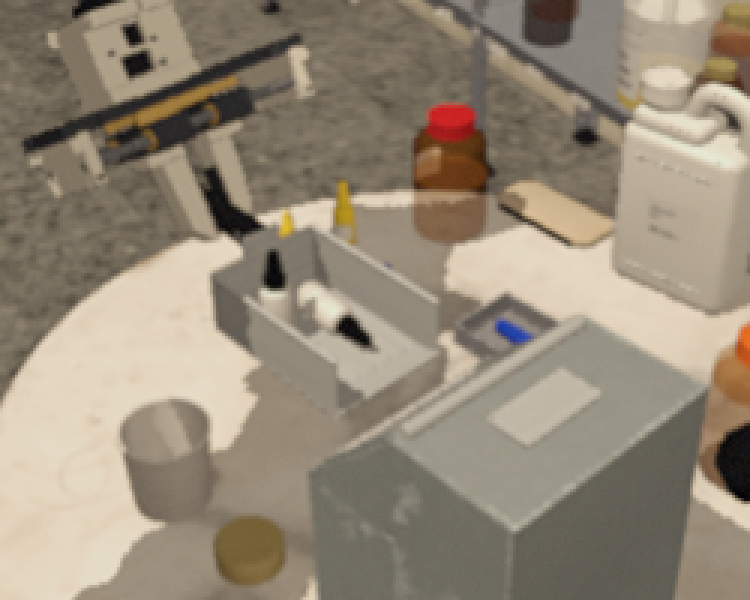

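View pics/sd14c.png

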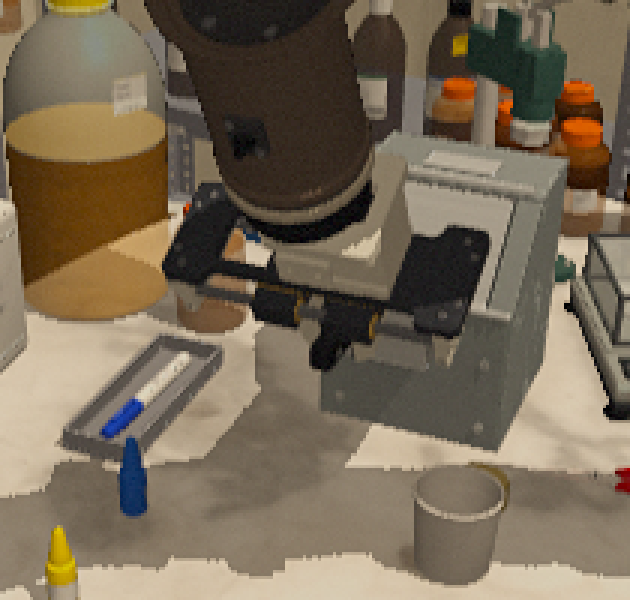

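Call:
{"api": "arm_command", "payload": {"plan": [[[0.01,0.006,0],[0,0,0]],[[0.022,0.013,0],[0,0,0]],[[0.035,0.02,0],[0,0,0]],[[0.05,0.029,0],[0,0,0]],[[0.062,0.036,0],[0,0,0]]]}}

```text
clock: 19.05
position: [0.4414, 0.1572, 0.1938]
ee_rot: [-1.621, 0.718, -1.43]
force: [0.6, 1.9, -2.9]
width: 0.167
```

```bash
python3 - <<'E'
from h import *
s=observe();T=tool(s);print(s["joints"],s["force"],s["width"])
print(binpts(T,[(.063,0,.006),(0,0,0)]))
sc=grab("scene");cv2.imwrite("pics/sc15c.png",cv2.resize(sc["color"][130:350,150:400,::-1],None,fx=3,fy=3,interpolation=3)[:600])
sd=grab("side");cv2.imwrite("pics/sd15c.png",cv2.resize(sd["color"][100:300,190:400,::-1],None,fx=3,fy=3,interpolation=3))
E
```

```text
[-1.22341526  0.41796974  0.59208168  1.98620601  0.27911969  1.04652808
 -0.60007217] [ 0.61038341  1.85982747 -2.86674391] 0.16720203318879062
[[-0.01990082 -0.00236297  0.14662645]
 [-0.08291942 -0.00224139  0.14082637]]
```

View pics/sc15c.png

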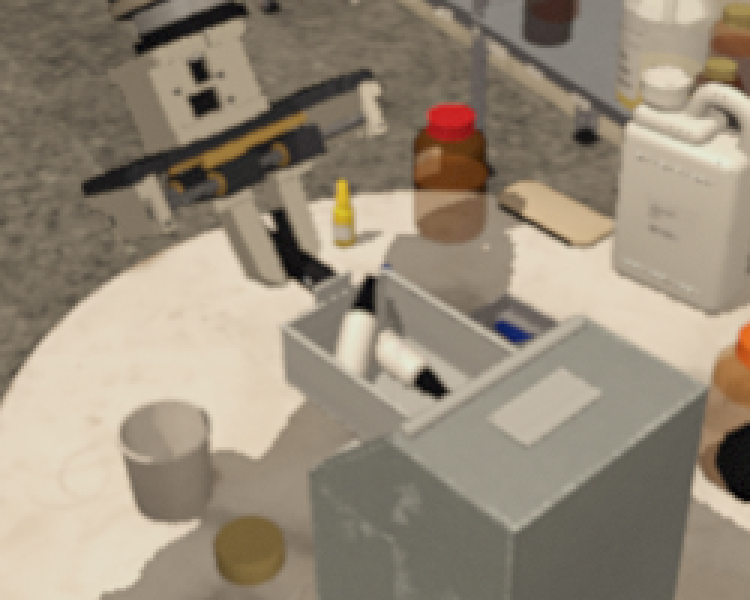

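View pics/sd15c.png

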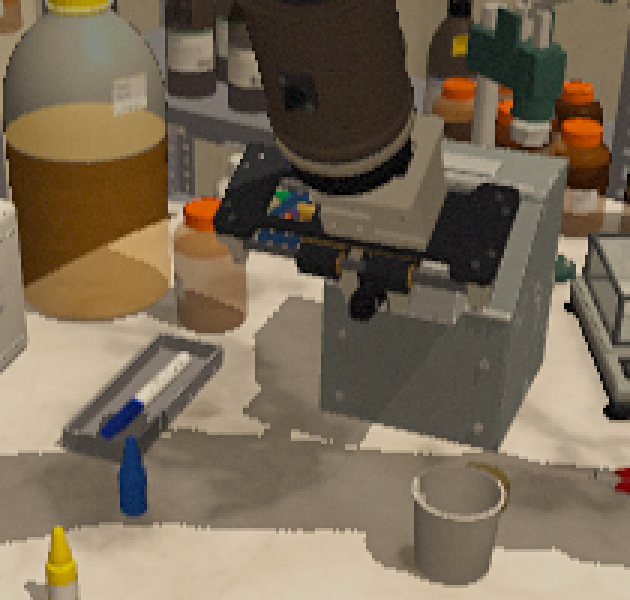

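```bash
cat >> h.py <<'E'
def tip(th,c,s,yb=-.002):
    t=np.radians(th);d=np.array([np.cos(t),-np.sin(t)]);n=np.array([np.sin(t),np.cos(t)])
    q=np.array([-.08,.125])+c*n+s*d
    return target(q[0],q[1],th,yb,point=(.063,0,0))
E
python3 - <<'E'
from h import *
for th,c,s in[(6,.017,.06),(12,.018,.06),(18,.019,.06),(24,.02,.06),(30,.021,.06),(60,.025,.06)]:
    p,Rm=tip(th,c,s);print(th,p);go(p,Rm)
E
```

```text
6 [0.44316026 0.14974179 0.20618532]
shift [ 0.0119 -0.0072  0.0003] turn [ 0.1 -0.2  5.9] n 0.013922697222075427 5.858967166484572
12 [0.44516839 0.14068367 0.21786123]
shift [ 0.0258 -0.0127  0.0004] turn [ 0.1 -0.2 11.9] n 0.028738710559878488 11.856237421443527
18 [0.44745157 0.13038493 0.22847626]
shift [ 0.0402 -0.0166  0.0004] turn [ 0.1 -0.2 17.9] n 0.04352661125079317 17.855338684318927
24 [0.44998354 0.11896394 0.23789299]
shift [ 0.0551 -0.019   0.0005] turn [ 0.1 -0.2 23.9] n 0.05823471453358037 23.854889579301197
30 [0.45273488 0.10655347 0.2459878 ]
shift [ 0.0701 -0.0197  0.0005] turn [ 0.  -0.3 29.9] n 0.07281679304296142 29.85461901995637
60 [0.46838623 0.0359548  0.26295895]
shift [0.1413 0.0016 0.0008] turn [-0.  -0.3 59.9] n 0.14128158658098788 59.854064742518496
```

Call:
{"api": "arm_command", "payload": {"plan": [[[0.012,-0.007,0],[0,0,6]],[[0.026,-0.0125,0],[0,0,12]],[[0.04,-0.0165,0],[0,0,18]],[[0.055,-0.019,0],[0,0,24]],[[0.07,-0.02,0],[0,0,30]]]}}

```text
clock: 19.65
position: [0.4524, 0.11, 0.2471]
ee_rot: [-1.297, 1.049, -1.041]
force: [-1.3, 2.4, -2.7]
width: 0.174
```

```bash
python3 - <<'E'
from h import *
s=observe();T=tool(s);print(s["joints"],s["force"],s["width"])
print(binpts(T,[(.063,0,.006),(0,0,0)]))
for th,c,ss in[(36,.021,.06),(42,.022,.06),(48,.023,.06),(54,.024,.06),(60,.025,.06)]:
    p,Rm=tip(th,c,ss);go(p,Rm)
sc=grab("scene");cv2.imwrite("pics/sc16c.png",cv2.resize(sc["color"][130:350,150:400,::-1],None,fx=3,fy=3,interpolation=3)[:600])
E
```

```text
[-0.82819639  0.176733    0.56572147  1.98358862 -0.12136758  1.00830796
  0.01392403] [-1.27574392  2.432143   -2.65862992] 0.1736946887785015
[[-0.01908287 -0.00110275  0.11845994]
 [-0.07642006 -0.0012208   0.14524488]]
shift [ 0.0164 -0.0049 -0.0004] turn [-0.2  0.   5.5] n 0.01712591703505468 5.522731383536871
shift [ 0.0306 -0.0102 -0.0004] turn [-0.2  0.1 11.5] n 0.032225880777246994 11.52131065107798
shift [ 0.0453 -0.0139 -0.0004] turn [-0.2  0.1 17.5] n 0.04737592322265733 17.520861311415697
shift [ 0.0604 -0.016  -0.0004] turn [-0.2  0.1 23.5] n 0.0624610608863064 23.5206400330867
shift [ 0.0756 -0.0165 -0.0004] turn [-0.2  0.1 29.5] n 0.07742005066202481 29.520507755051188
```

View pics/sc16c.png

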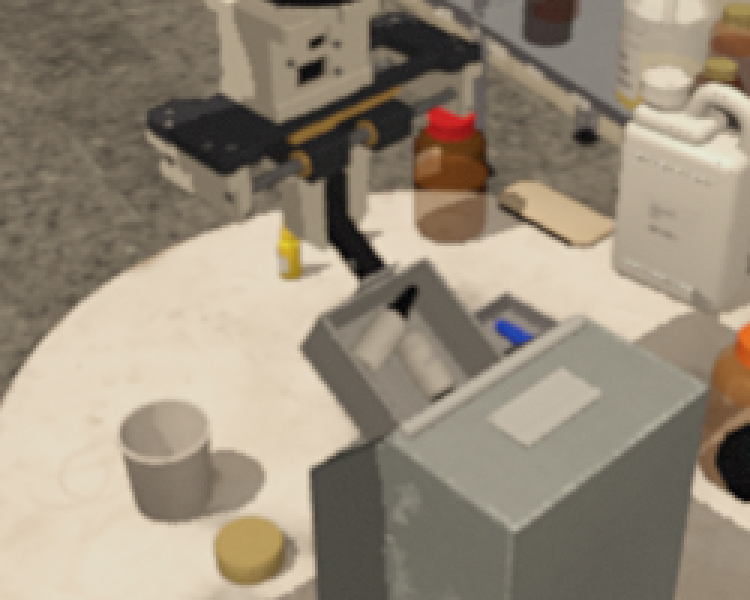

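Call:
{"api": "arm_command", "payload": {"plan": [[[0.0164,-0.005,0],[0,0,5.5]],[[0.0306,-0.01,0],[0,0,11.5]],[[0.0453,-0.014,0],[0,0,17.5]],[[0.06,-0.016,0],[0,0,23.5]],[[0.0756,-0.0165,0],[0,0,29.5]]]}}

```text
clock: 20.2
position: [0.4686, 0.0356, 0.2627]
ee_rot: [-0.951, 1.295, -0.649]
force: [-0.8, 2.2, -2.3]
width: 0.172
```

```bash
python3 - <<'E'
from h import *
s=observe();T=tool(s);print(s["joints"],s["force"],s["width"])
print(binpts(T,[(.063,0,.006),(0,0,0)]))
sc=grab("scene");cv2.imwrite("pics/sc17c.png",cv2.resize(sc["color"][130:350,150:400,::-1],None,fx=3,fy=3,interpolation=3)[:600])
sd=grab("side");cv2.imwrite("pics/sd17c.png",cv2.resize(sd["color"][100:300,190:400,::-1],None,fx=3,fy=3,interpolation=3))
E
```

```text
[-0.30492222  0.32886483  0.60265975  1.89845892 -0.65631909  1.32419464
  0.7976298 ] [-0.84357152  2.24963364 -2.25687987] 0.17150951895946642
[[-0.02243505 -0.00153093  0.08837154]
 [-0.05921234 -0.0016304   0.1398732 ]]
```

View pics/sc17c.png

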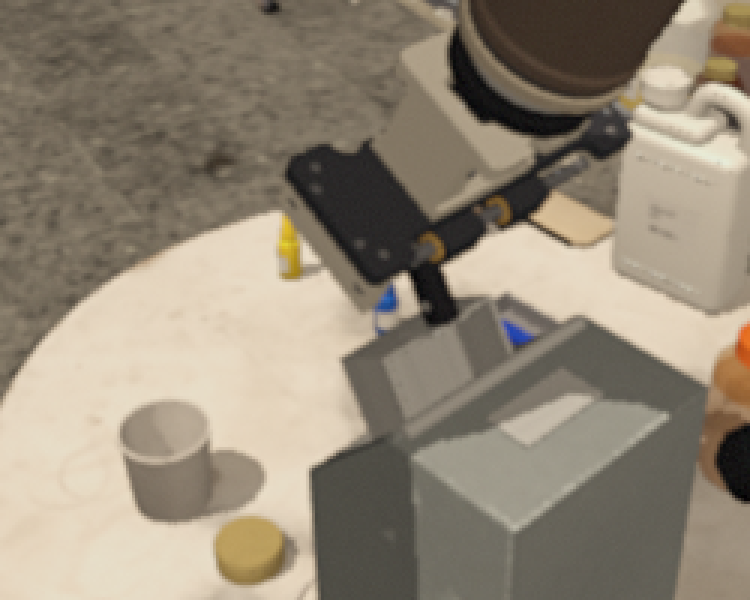

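View pics/sd17c.png

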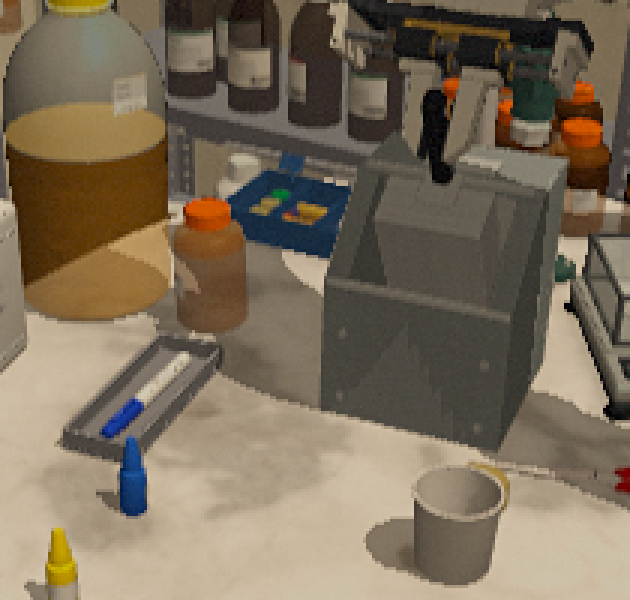

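```bash
python3 - <<'E'
from h import *
for th,c,ss in[(66,.026,.055),(72,.027,.05),(77,.028,.045)]:
    p,Rm=tip(th,c,ss);go(p,Rm)
T=tool(observe());Rm=tip(77,.028,.045)[1]
print("scoop x in tool now", T[:3,:3].T@scoopT(T)[:3,0], "at77:",T[:3,:3].T@(Rm@(T[:3,:3].T@scoopT(T)[:3,0])))
E
```

```text
shift [ 0.0042 -0.0087  0.0009] turn [-0.1 -0.5  6.3] n 0.009685411173691554 6.3452957461375865
shift [ 0.0155 -0.0172  0.001 ] turn [-0.2 -0.5 12.3] n 0.023203837006011346 12.333080620464573
shift [ 0.0254 -0.0244  0.0011] turn [-0.2 -0.5 17.3] n 0.03525923692131816 17.329344529181565
scoop x in tool now [ 8.66025404e-01  5.00000000e-01 -1.08628441e-17] at77: [0.67787547 0.73515927 0.00506849]
```

Call:
{"api": "arm_command", "payload": {"plan": [[[0.004,-0.0087,0.001],[0,0,6.3]],[[0.0155,-0.017,0.001],[0,0,12.3]],[[0.0254,-0.0244,0.001],[0,0,17.3]],[[0.02,-0.03,0.001],[0,0,17.3]],[[0.0254,-0.0244,0.001],[0,0,17.3]]]}}

```text
clock: 20.8
position: [0.477, 0.003, 0.2711]
ee_rot: [-0.74, 1.403, -0.419]
force: [0.0, 1.2, -0.9]
width: 0.17
```

```bash
python3 - <<'E'
from h import *
s=observe();T=tool(s);print(s["clock"],s["joints"],s["force"],s["width"])
print(binpts(T,[(.063,0,.006),(0,0,0)]))
sc=grab("scene");cv2.imwrite("pics/sc18c.png",cv2.resize(sc["color"][130:350,150:400,::-1],None,fx=3,fy=3,interpolation=3)[:600])
sd=grab("side");cv2.imwrite("pics/sd18c.png",cv2.resize(sd["color"][130:230,260:380,::-1],None,fx=5,fy=5,interpolation=3))
E
```

```text
20.8 [-0.05350356  0.4986721   0.56558032  1.8097026  -0.81401704  1.60825578
  1.03091697] [ 0.03722998  1.16647919 -0.88927097] 0.1695143087778212
[[-0.04179866 -0.00078021  0.09053839]
 [-0.06194949 -0.00076893  0.15052958]]
```

View pics/sc18c.png

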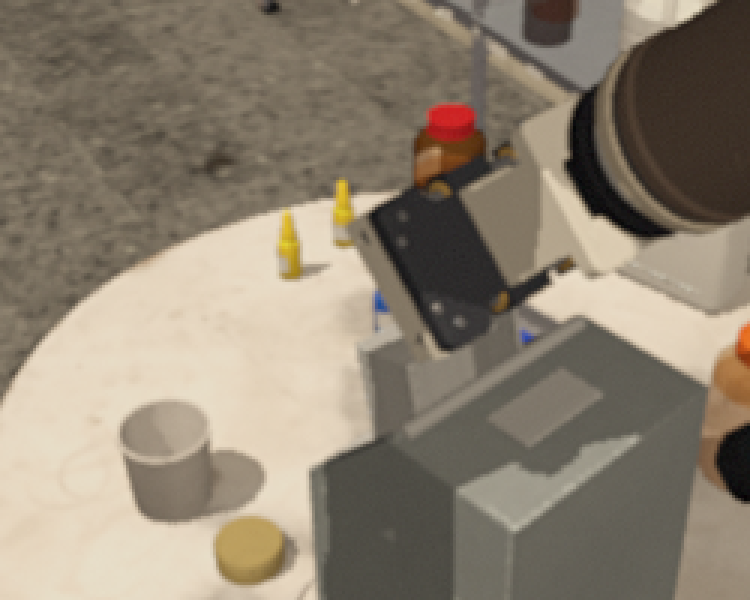

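View pics/sd18c.png

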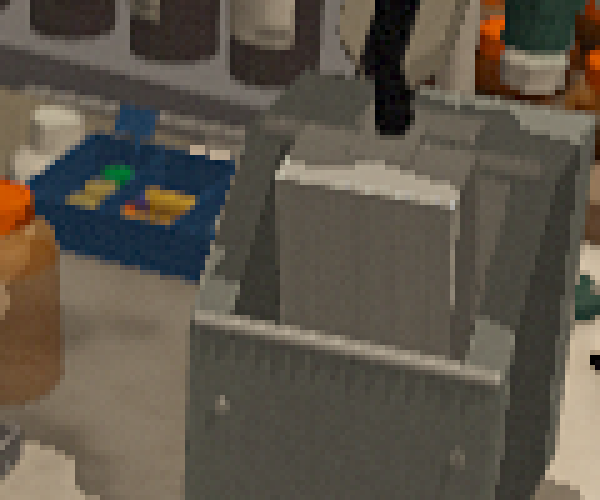

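Call:
{"api": "arm_command", "payload": {"plan": [[[-0.012,-0.003,0],[0,0,0]],[[0,0,0],[0,0,0]],[[-0.012,-0.003,0],[0,0,0]],[[0,0,0],[0,0,0]],[[0,0,0],[0,0,0]]]}}

```text
clock: 21.4
position: [0.4766, 0.0023, 0.2701]
ee_rot: [-0.739, 1.404, -0.419]
force: [0.9, -0.3, -2.1]
width: 0.17
```

```bash
python3 - <<'E'
from h import *
s=observe();T=tool(s);print(s["clock"],s["force"],s["width"])
for th,c,ss in[(71,.026,.05),(65,.025,.055),(59,.024,.055),(52,.022,.055),(45,.022,.055)]:
    p,Rm=tip(th,c,ss);go(p,Rm)
E
```

```text
21.4 [ 0.88081944 -0.27706741 -2.10358975] 0.16967248015682343
shift [-0.0061  0.0091 -0.0008] turn [-0.  -0.  -5.9] n 0.010995583374616922 5.936813416270303
shift [-0.014   0.0208 -0.0008] turn [ -0.   -0.  -11.9] n 0.02511154395768415 11.936679923608487
shift [-0.0253  0.0318 -0.0008] turn [ -0.   -0.  -17.9] n 0.04062679807560318 17.93663557857775
shift [-0.0369  0.0468 -0.0008] turn [ -0.   -0.  -24.9] n 0.0596052573875356 24.936610666347093
shift [-0.0464  0.0612 -0.0008] turn [ -0.   -0.  -31.9] n 0.07675954547602853 31.93659654986355
```

Call:
{"api": "arm_command", "payload": {"plan": [[[-0.006,0.009,0],[0,0,-6]],[[-0.014,0.021,0],[0,0,-12]],[[-0.025,0.032,0],[0,0,-18]],[[-0.037,0.047,0],[0,0,-25]],[[-0.046,0.061,0],[0,0,-32]]]}}

```text
clock: 21.9
position: [0.4604, 0.0772, 0.2632]
ee_rot: [-1.131, 1.18, -0.854]
force: [-0.8, 1.8, -4.2]
width: 0.169
```

```bash
python3 - <<'E'
from h import *
s=observe();T=tool(s);print(s["clock"],s["joints"],s["force"],s["width"])
print(binpts(T,[(.063,0,.006),(0,0,0)]))
sc=grab("scene");cv2.imwrite("pics/sc19c.png",cv2.resize(sc["color"][130:350,150:400,::-1],None,fx=3,fy=3,interpolation=3)[:600])
for th,c,ss in[(38,.022,.055),(31,.021,.055),(24,.02,.055),(17,.019,.055),(10,.018,.055),(0,.017,.055),(0,.017,-.05)]:
    p,Rm=tip(th,c,ss);go(p,Rm)
E
```

```text
21.9 [-0.61158502  0.20323586  0.6258677   1.94995352 -0.41435646  1.11893764
  0.42424711] [-0.75493012  1.81678545 -4.24707703] 0.1689825794324785
[[-0.02103237 -0.00064385  0.10719341]
 [-0.06997265 -0.00063496  0.14731634]]
shift [-0.0068  0.0078 -0.0015] turn [-0.   0.4 -6.5] n 0.010428711625622058 6.5600902265992715
shift [-0.0206  0.0194 -0.0014] turn [ -0.1   0.4 -13.5] n 0.02829707440300521 13.552392368071859
shift [-0.0328  0.0326 -0.0013] turn [ -0.1   0.4 -20.5] n 0.04621797365780941 20.54992472595665
shift [-0.0431  0.0472 -0.0012] turn [ -0.1   0.4 -27.5] n 0.06392649202893809 27.548702006571048
shift [-0.0515  0.0629 -0.0011] turn [ -0.1   0.4 -34.5] n 0.08132715421384826 34.547967549859365
shift [-0.06    0.0865 -0.0011] turn [ -0.2   0.4 -44.5] n 0.10522032795115842 44.54730889053055
shift [-0.1616  0.1128 -0.0003] turn [ -0.2   0.4 -44.5] n 0.19708820571477037 44.54730889053055
```

View pics/sc19c.png

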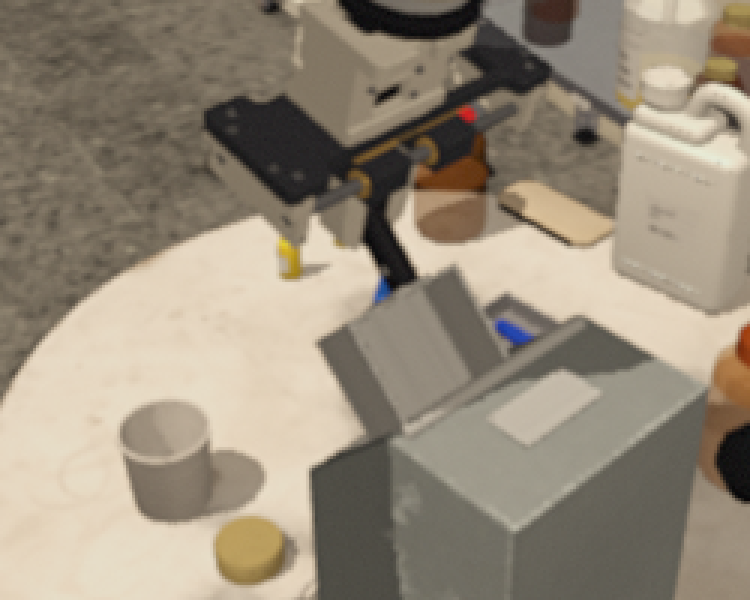

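Call:
{"api": "arm_command", "payload": {"plan": [[[-0.007,0.008,0],[0,0,-6.5]],[[-0.02,0.019,0],[0,0,-13.5]],[[-0.033,0.033,0],[0,0,-20.5]],[[-0.043,0.047,0],[0,0,-27.5]],[[-0.0515,0.063,0],[0,0,-34.5]]]}}

```text
clock: 22.45
position: [0.4463, 0.1428, 0.2156]
ee_rot: [-1.514, 0.838, -1.302]
force: [-0.7, 2.6, -4.8]
width: 0.17
```

```bash
python3 - <<'E'
from h import *
s=observe();T=tool(s);print(s["clock"],s["joints"],s["force"],s["width"])
print(binpts(T,[(.063,0,.006),(0,0,0)]))
sc=grab("scene");cv2.imwrite("pics/sc20c.png",cv2.resize(sc["color"][130:350,150:400,::-1],None,fx=3,fy=3,interpolation=3)[:600])
for th,c,ss in[(5,.019,.05),(0,.019,.03),(0,.019,0.0),(0,.019,-.03),(0,.02,-.06)]:
    p,Rm=tip(th,c,ss);go(p,Rm)
E
```

```text
22.45 [-1.13168139  0.30154368  0.60155627  1.9954386   0.18451114  1.0113271
 -0.43252435] [-0.68801947  2.61339575 -4.82144871] 0.1700881008654504
[[-0.01588021 -0.00025987  0.13831235]
 [-0.07893037 -0.00024285  0.14376003]]
shift [-0.0138  0.0003 -0.0003] turn [-0.1  0.5 -4.9] n 0.013816717054253858 4.9366193544011265
shift [-0.0425  0.001  -0.0001] turn [-0.2  0.5 -9.9] n 0.04254415817048612 9.923644671865734
shift [-0.0707 -0.0093  0.0002] turn [-0.2  0.5 -9.9] n 0.07131171342898761 9.923644671865734
shift [-0.0989 -0.0196  0.0005] turn [-0.2  0.5 -9.9] n 0.10080037475089444 9.923644671865734
shift [-0.1267 -0.0308  0.0007] turn [-0.2  0.5 -9.9] n 0.13040676756501954 9.923644671865734
```

View pics/sc20c.png

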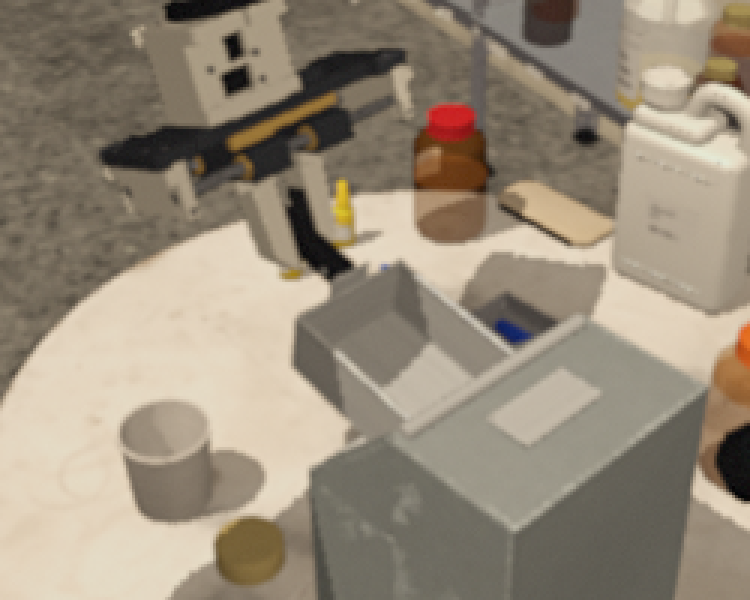

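Call:
{"api": "arm_command", "payload": {"plan": [[[-0.014,0,0],[0,0,-5]],[[-0.042,0.001,0],[0,0,-10]],[[-0.07,-0.009,0],[0,0,-10]],[[-0.099,-0.02,0],[0,0,-10]],[[-0.127,-0.031,0],[0,0,-10]]]}}

```text
clock: 23.0
position: [0.4175, 0.2692, 0.2015]
ee_rot: [-1.62, 0.722, -1.425]
force: [0.3, -0.1, -2.7]
width: 0.168
```

```bash
python3 - <<'E'
from h import *
s=observe();T=tool(s);print(s["clock"],s["position"],s["force"],s["width"])
print(binpts(T,[(.063,0,.006),(0,0,0)]))
sc=grab("scene");cv2.imwrite("pics/sc21c.png",cv2.resize(sc["color"][130:350,150:400,::-1],None,fx=3,fy=3,interpolation=3)[:600])
sd=grab("side");cv2.imwrite("pics/sd21c.png",cv2.resize(sd["color"][100:300,190:400,::-1],None,fx=3,fy=3,interpolation=3))
E
```

```text
23.0 [0.41752839 0.26924508 0.20152719] [ 0.28232839 -0.13897958 -2.70006356] 0.16808246296966636
[[-0.13471703 -0.00146728  0.15345387]
 [-0.1977655  -0.00138235  0.14798731]]
```

View pics/sc21c.png

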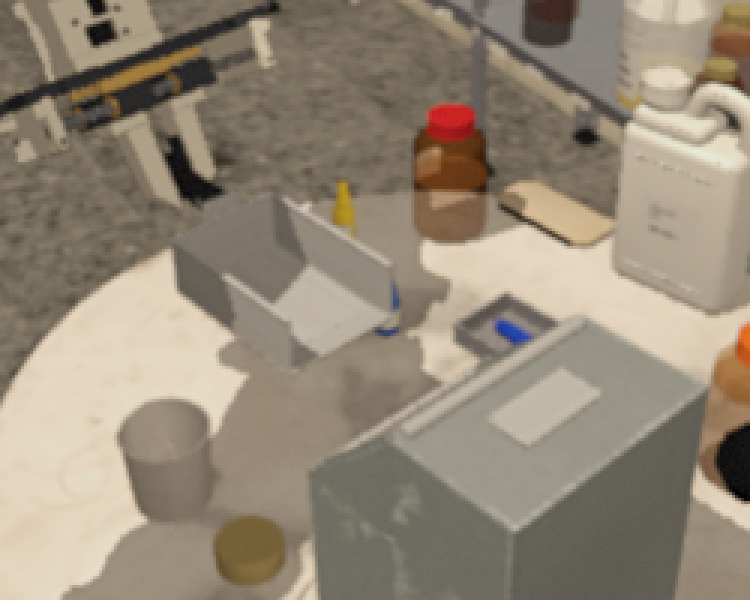

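View pics/sd21c.png

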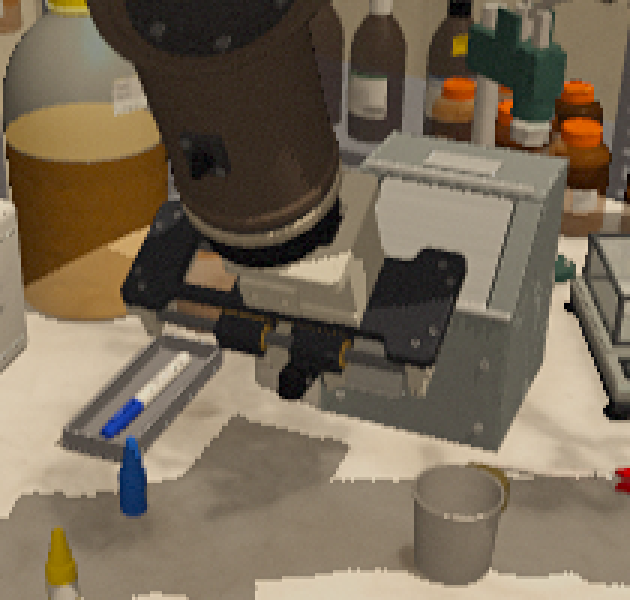

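```bash
python3 - <<'E'
from h import *
sc=grab("scene");T=tool(observe())
pts=[(.06,-.043,.045),(.06,.043,.045),(-.06,-.043,.045),(-.06,.043,.045),(.063,-.043,0),(-.06,-.043,0)]
for d in(-3,0,3): print(d,((proj(sc,spts(T,pts,d))-[150,130])*3).round().tolist())
Rm=toolfor(SD,30)
for z in(.15,.09,.0535): go((.4311,.3209,z),Rm)
E
```

```text
-3 [[282.0, 302.0], [388.0, 245.0], [166.0, 229.0], [269.0, 181.0], [291.0, 364.0], [175.0, 286.0]]
0 [[283.0, 314.0], [388.0, 256.0], [166.0, 233.0], [269.0, 184.0], [290.0, 374.0], [173.0, 288.0]]
3 [[283.0, 325.0], [387.0, 268.0], [166.0, 236.0], [269.0, 187.0], [287.0, 383.0], [171.0, 289.0]]
shift [-0.0658  0.0218  0.0241] turn [ 5.2 -9.  -0.5] n 0.07344271466943157 10.415799682651825
shift [-0.0954  0.0741  0.0242] turn [ 5.2 -9.  -0.5] n 0.12313179290408852 10.415799682651825
shift [-0.1133  0.1058  0.0242] turn [ 5.2 -9.  -0.5] n 0.15692561547629041 10.415799682651825
```

Call:
{"api": "arm_command", "payload": {"plan": [[[-0.02,0.006,0.007],[1.5,-2.5,0]],[[-0.045,0.014,0.016],[3.2,-5.5,-0.2]],[[-0.066,0.022,0.024],[5.2,-9,-0.5]],[[-0.082,0.05,0.024],[5.2,-9,-0.5]],[[-0.0955,0.074,0.024],[5.2,-9,-0.5]]]}}

```text
clock: 23.65
position: [0.4318, 0.3181, 0.0894]
ee_rot: [-1.643, 0.553, -1.302]
force: [0.3, 0.5, -1.8]
width: 0.17
```

```bash
python3 - <<'E'
from h import *
Rm=toolfor(SD,30)
for z in(.065,.0535): go((.4311,.3209,z),Rm)
E
```

```text
shift [-0.0147  0.0197  0.0005] turn [ 0.1 -0.2  0. ] n 0.02458436069027532 0.21802159056158207
shift [-0.0204  0.0297  0.0005] turn [ 0.1 -0.2  0. ] n 0.03603090917238706 0.21802159056158207
```

Call:
{"api": "arm_command", "payload": {"plan": [[[-0.009,0.011,0],[0,0,0]],[[-0.015,0.02,0],[0,0,0]],[[-0.018,0.025,0],[0,0,0]],[[-0.02,0.029,0],[0,0,0]],[[-0.0205,0.03,0],[0,0,0]]]}}

```text
clock: 24.15
position: [0.4309, 0.3215, 0.0546]
ee_rot: [-1.642, 0.552, -1.302]
force: [0.9, 0.3, -2.3]
width: 0.169
```

```bash
python3 - <<'E'
from h import *
s=observe();print(s["position"],s["force"])
sc=grab("scene");cv2.imwrite("pics/sc22c.png",cv2.resize(sc["color"][150:330,130:340,::-1],None,fx=3.3,fy=3.3,interpolation=3)[:600])
E
```

```text
[0.43090678 0.32148448 0.05459771] [ 0.94866596  0.27778628 -2.29008047]
```

View pics/sc22c.png

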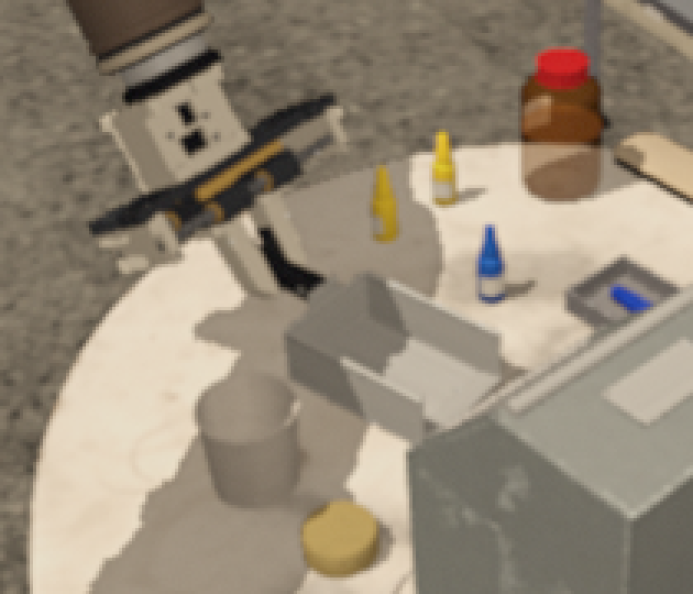

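Call:
{"api": "arm_command", "payload": {"plan": [[[-0.0005,0.001,0],[0,0,0]],[[-0.001,0.0018,0],[0,0,0]],[[-0.001,0.0018,0],[0,0,0]]]}}

```text
clock: 24.5
position: [0.4308, 0.3216, 0.0526]
ee_rot: [-1.642, 0.552, -1.302]
force: [-0.7, 0.6, -0.3]
width: 0.171
```

Call:
{"api": "arm_command", "payload": {"plan": [[[0,0,0],[0,0,0]],[[0,0,0],[0,0,0]],[[0,0,0],[0,0,0]],[[0,0,0],[0,0,0]]], "fingers": 0.3}}

```text
clock: 24.9
position: [0.4307, 0.3214, 0.0523]
ee_rot: [-1.643, 0.552, -1.302]
force: [-0.3, -0.6, 0.2]
width: 0.348
```

Call:
{"api": "arm_command", "payload": {"plan": [[[0,-0.02,0],[0,0,0]],[[0,-0.05,0],[0,0,0]],[[0,-0.1,0],[0,0,0]],[[0,-0.15,0],[0,0,0]],[[0,-0.15,0],[0,0,0]]]}}

```text
clock: 25.4
position: [0.4015, 0.3962, 0.1867]
ee_rot: [-1.634, 0.551, -1.297]
force: [0.1, -0.2, -0.7]
width: 0.35
```

```bash
python3 - <<'E'
from h import *
s=observe();print(s["clock"],s["position"],s["force"],s["width"])
sc=grab("scene","sc23");cv2.imwrite("pics/sc23c.png",cv2.resize(sc["color"][150:350,150:400,::-1],None,fx=3,fy=3,interpolation=3)[:600])
sd=grab("side","sd23");cv2.imwrite("pics/sd23c.png",cv2.resize(sd["color"][130:330,150:400,::-1],None,fx=3,fy=3,interpolation=3))
E
```

```text
25.4 [0.40147383 0.39620115 0.18670845] [ 0.0512336  -0.18685141 -0.66361414] 0.3503105989962368
```

View pics/sc23c.png

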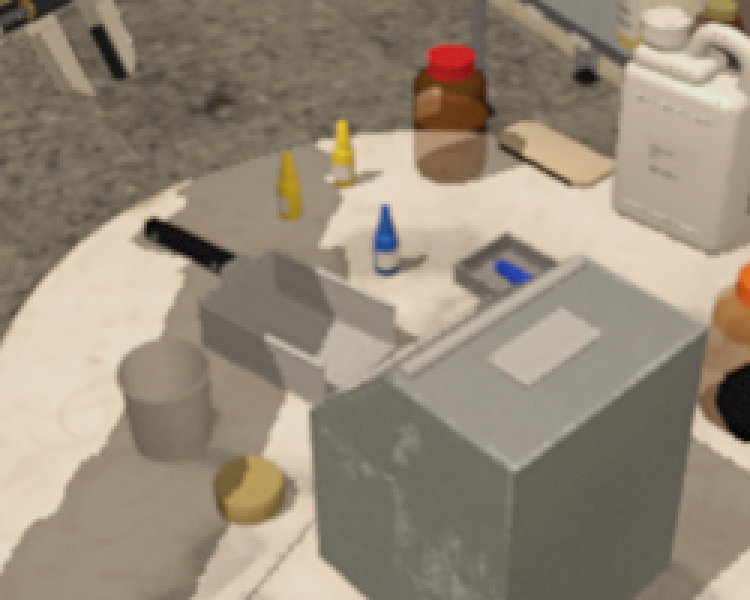

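View pics/sd23c.png

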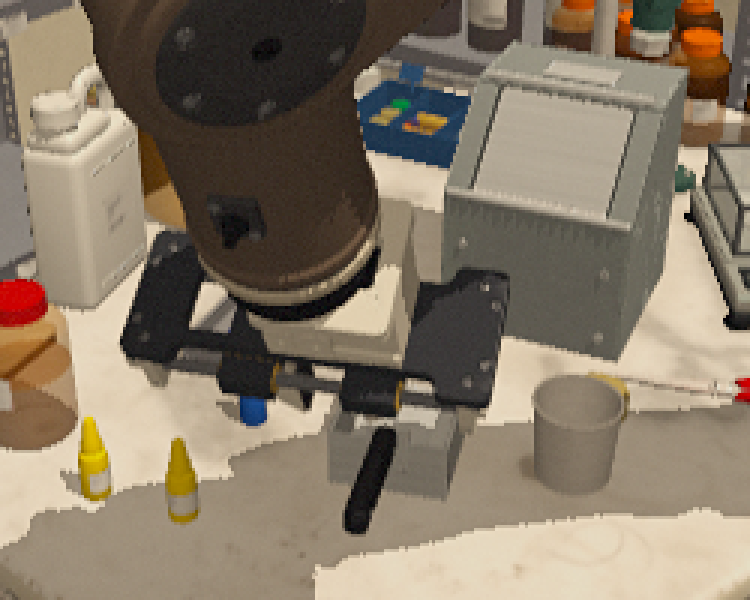

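```bash
python3 - <<'E'
from cell import sign_off
print(sign_off())
E
```

```text
the job is handed in; nothing more can be done
None
```

The job is done and handed in at about 25.5 s on the robot's clock, against the 67 s limit. sign_off gave no verdict.

- **Marker:** I moved it from the scoop's rims into the pen tray, where it lies flat.
- **Standing bottle:** I took the white one with the black cap and stood it in the scoop. The yellow and blue look-alikes were not touched.
- **Tipping:** I lifted the scoop by its handle, pushed the flap in with its front lip, and tipped it to about 77° with a few short jiggles.
- **Scoop:** I drew it out of the port and set it down upright and level on the table, where it first stood.

**Last checks:** the scene and side pictures show the scoop empty and the flap shut. The bystanders and look-alikes still stand as they did. The gripper is clear of everything.

- **Bottles not seen in the bin:** no camera looks inside it. I conclude they are in because both were in the pan as it tipped into the port, the pan came out empty, and neither shows on the table.
- **Early lean:** while the flap was being pushed in, the standing bottle leaned back against the scoop's back wall, but it stayed inside and went in with the other.
- **Bin heading:** my first estimate of the bin's heading was about 3° off. I corrected it from both cameras before entering the port.

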